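Weigh a rearing pail on the spring scale

TASK

Weigh the small white pail: with the pail still standing on the bench, swing its flat-lying wire bail upright, then carry the pail by the bail, level and without swinging it about, and hang the bail over the double hook of the spring scale from the hook's open front. Ease the pail's weight slowly onto the sprung hook, neither dropping it nor pressing it down, so that the hook does not jump down or spring up when you let go; leave the pail hanging free and still, and leave the lidded tub, the glass dish and the brush where they are.

Things in the scene. Friction and masses are not known exactly. Their poses are not given: they have to be found in the camera images.
- pail_center (a point): Centre (40 mm up) of the loose white lidded pail, green disc on its lid: 110 mm across the rim, 94 mm the foot, 80 mm high. Weight with bail unknown, 2 to 9 N. z up; the bail hinges about the pail's y axis, 32 mm above this point (72 mm above the foot), and lies flat towards the pail's +x (away from the robot, give or take its yaw).
- bail_grip (a point): Centre of the orange sleeve (12 mm thick, 44 mm long, along y, parallel to the pail's y) that turns freely on the bail's crown, 100 mm from the hinge axis. Bare 5 mm wire runs on straight to 50 mm either side, then bends into the legs, hinged at 63 mm either side. Flat: 72 mm above the bench, 45 mm out from the rim. Upright: 172 mm above the pail's foot.
- bail (a joint): Angle of the bail about its hinge, rad: 0 lying flat towards the pail's +x, pi/2 upright over the pail, pi flat on the other side. It swings freely with slight friction and falls back if let go.
- hook_seat (a point): Middle of the double hook, where the axis of the bail's crown comes to rest; 250 mm above the bench unloaded, sinks with the hook. x points back to the column, the open front faces -x (to the robot, give or take yaw). Two 8 mm steel prongs along x at y = +-36 mm, joined only at x = 145 mm: sleeve and fingers go between them (64 mm gap), the bare wire lies on both.
- hook_tip (a point): Front tip of the double hook, midway between its two prongs: 27 mm in front of the seat (-x); the tips end 26 mm above the seat, and the bail must pass over them. The prongs are lowest (axis 6.5 mm under the seat point) within 8 mm of the seat, and behind it rise to 28 mm above it at 34 mm back.
- hook (a joint): How far the sprung hook is pulled down, m: 0 unloaded at its top stop, 0.065 at its bottom stop. It starts to move at about 0.5 N and then sinks some 7 mm per newton, so 12 to 56 mm by the pail's weight: where it will rest is not known beforehand; the load still felt by the hand tells when the scale carries all of it.
- scale: The spring scale, fixed to the bench: grey column 30 by 40 mm, 326 mm high, 160 to 195 mm behind the hook's seat (+x), on a flat base plate 130 by 150 mm that begins 110 mm behind the seat. Origin on the bench straight below the seat.
- tub: Bystander: clear tub with white lid, 90 mm across, 70 mm high, origin at the centre of its underside. Not to be moved.
- dish: Bystander: small green glass dish, 72 mm across, 35 mm high, origin at the centre of its underside. Not to be moved.
- brush: Bystander: brush with wooden handle, 170 mm long, lying on the bench. Not to be moved.
Not all that is in view belongs to the job. Leave any blue or yellow look-alike of the part that bears pail_center alone.

How it is judged:
By the outcome, as a careful person would: the job done as asked, in the order asked, and still so for the second after the job is handed in, with the robot touching nothing.
It also fails if it takes over 72 s, if anything falls off the work surface, if the arm or the gripper's body presses on something with over 40 N, if the wrist force passes 120 N, or if a joint passes its speed limit or range.

ROBOT

A 6-joint arm with a two-finger parallel gripper is mounted at the origin on the work surface. World frame = base frame: x ahead of the robot, y to its left, z up, the work surface at z = 0. Lengths are in m, angles in rad, forces in N, time in s.
With the tool pointing down it reaches from about 0.325 to 0.9 m from the base axis. Payload 6.1 kg.
Tool frame: the origin (TCP) lies at the very end of the fingers, on their centre line; the grasp point (between the pads) lies robot.grasp_offset behind it (robot.grasp_offset is the distance from the TCP to the grasp point, in m); z points along the fingers, y is the direction in which the jaws open and shut (so a half turn about z gives the same grasp; the last joint's range is limited). The gripper opens to 85 mm and grips with 20 to 120 N. Pads are 22 mm wide; open, the fingers measure 114 mm over their backs; the gripper's body (76 mm by 85 mm) begins 54 mm behind the grasp point. The pads swing forward as they close: fully open they stand 13 mm farther back than shut.
Start: joints at [-1.227, 0.22, 1.526, -0, 1.395, -0.126], TCP at [0.283, -0.557, 0.231] pointing down, gripper open.
Joint ranges: [-2.98, 2.98], [-0.91, 2.08], [0.09, 2.57], [-1.24, 4.39], [0.2, 2.65], [-2.68, 2.68]. Speed limits (rad/s): [2.57, 2.57, 3.01, 3.14, 3.14, 3.14].

INTERFACE

Orientations are given as a 3x3 rotation matrix whose columns are the frame's x, y, z axes.
In Python, from workcell import sensors, viewer, robot gives the robot as it stands.
- The arm moves only by the tool play_rows, never from a script. Its argument "targets" is a list that holds one entry, the list of rows, each a list of 7 numbers: the turn, a rotation vector about the tool's x, y, z each as a share of 45 degrees, from -1 to 1, then the shift along the tool's x, y, z each as a share of 300 mm, from -1 to 1, then the finger opening in mm, from 0 to 85.4. In form: [[[rx, ry, rz, dx, dy, dz, jaw], ...]]. A call has 1 to 5 rows; each row is the pose to reach, as a shift and turn from the pose measured when the call began, along the tool's axes at that moment; what a row does not reach only later rows make up. A row lasts 1/10 s, in which the tool goes at most 50 mm and 8.59 degrees, less where a joint would pass 70% of its speed; a pose out of reach is approached as far as the arm can. A call with a number of a shift or a turn outside -1 to 1 is refused whole. A call with a gripper value outside its range is refused whole. The fingers move at their own pace and stop on an object; the grip force is fixed at half the most. Time passes only in rows, so rows that repeat a pose let the fingers close. It gives the time, the measured TCP pose, the force and the opening at its end, in the units of the state.
- sensors.state(): the state, without advancing time (a new reading comes with each control period).
- viewer.grab_frame(name): name is "side" or "top" or "wrist"; returns the picture (400x640x3 uint8, red, green, blue); there is no depth.
- viewer.get_calibration(name): a dict with "mtx" (3x3 intrinsics, pixels), "rvec" (rotation vector, rad) and "tvec" (3), from world to camera coordinates, as OpenCV has them. Camera axes: x right, y down, z forward; pixel columns grow to the right and rows downward; lengths in m; the calibration is good to about 2 mm. A picture is of the moment at which its call begins: read the wrist's pose just before it. get_calibration takes no time and is no camera call; for the wrist camera it gives the pose at the moment of the call.
- robot.close_job(): hands the job in, once; it reports no verdict.
The state is a dict: "t": time; "q": joint angles; "dq": joint speeds; "effort": joint torques, N m; "eef_pos": TCP position; "tool_rot": TCP orientation; "force": force on the tool from outside, world axes, zero at the start; "torque": the same for the moment, N m; "finger_gap": opening from 0.0 (shut) to 1.0 (fully open).
Only numpy, scipy, OpenCV 4.12 (cv2) and the standard library are available. Lean on these libraries where they do the work, as an engineer would, in place of code of your own. Each camera call takes 0.05 s, during which the arm holds its last target.

## Working session

There is one attempt and no reset: what is moved stays moved. The work goes in short steps, Python scripts to look and compute and a tool call to move; the robot and the scene stay as the last step left them, time stands still between calls to the robot, and variables do not carry over. Pictures are saved under pics/ and viewed, and the job is handed in when it is done.

Besides the shell and the picture viewer there is one more tool, called after "Call:" as a command line: name --argument value ..., lists and objects as JSON in quotes. play_rows: Moves the arm, as the interface text tells. Its arguments: {"type":"object","properties":{"targets":{"type":"array"}},"required":["targets"]}

```bash
mkdir -p pics; ls; python3 - <<'E'
from workcell import sensors, viewer, robot
import cv2
s=sensors.state(); print(s); print(robot.grasp_offset)
for n in ("side","top","wrist"):
    c=viewer.get_calibration(n); print(n,c)
    cv2.imwrite(f"pics/{n}0.png",viewer.grab_frame(n)[:,:,::-1])
E
```

```text
pics
{'t': 0.0, 'q': array([-1.22709176e+00,  2.21243844e-01,  1.52761104e+00, -2.18573098e-05,
        1.39473283e+00, -1.26110435e-01]), 'dq': array([-0.00042571,  0.00160152,  0.00044031, -0.00027182,  0.00100827,
        0.00135025]), 'effort': array([-1.64387457e-03, -4.96906865e+01, -3.89394736e+01, -1.93146088e-04,
        1.10956377e-02,  1.30134563e-05]), 'eef_pos': array([ 0.28272534, -0.55670429,  0.23018833]), 'tool_rot': array([[ 8.91650393e-01,  4.52724085e-01, -6.92549799e-04],
       [ 4.52724556e-01, -8.91648459e-01,  1.87112035e-03],
       [ 2.29590287e-04, -1.98191950e-03, -9.99998010e-01]]), 'force': array([-0.2248758 ,  0.13831448, -0.37488352]), 'torque': array([-0.00669865,  0.03332643,  0.03195542]), 'finger_gap': 1.0018553818604}
0.0187
side {'mtx': array([[501.7920038 ,   0.        , 307.76560391],
       [  0.        , 501.7920038 , 198.80126028],
       [  0.        ,   0.        ,   1.        ]]), 'rvec': array([ 0.36228213, -2.85655116,  1.03358297]), 'tvec': array([0.53217079, 0.20033884, 1.30766851])}
top {'mtx': array([[493.97012306,   0.        , 315.9643722 ],
       [  0.        , 493.97012306, 193.58498411],
       [  0.        ,   0.        ,   1.        ]]), 'rvec': array([ 2.20506695, -2.15271358,  0.08378538]), 'tvec': array([0.01368792, 0.5441889 , 1.48580002])}
wrist {'mtx': array([[352.64651558,   0.        , 314.42496011],
       [  0.        , 352.64651558, 198.96123234],
       [  0.        ,   0.        ,   1.        ]]), 'rvec': array([-2.47364532,  1.51743133,  0.21010361]), 'tvec': array([-0.62372851, -0.03420374,  0.37901142])}
```

View pics/side0.png

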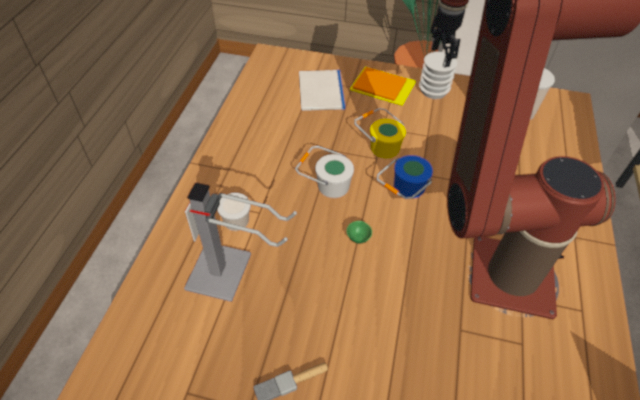

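View pics/top0.png

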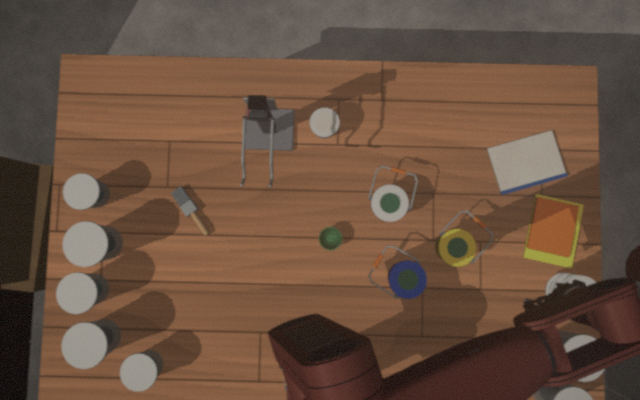

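View pics/wrist0.png

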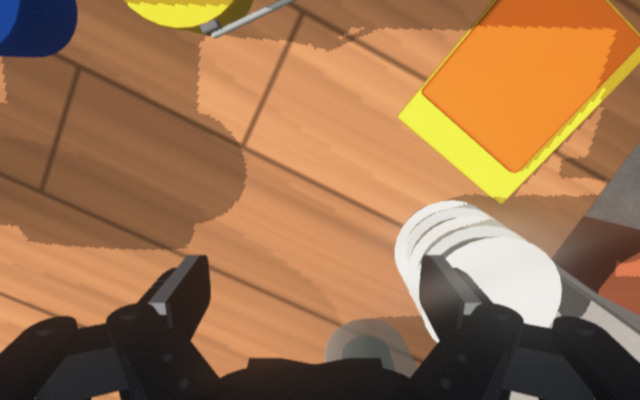

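Candidates in the top view are the white pail with a green disc (390,203), the yellow look-alike (458,247), the blue look-alike (407,279), the lidded tub (324,122), and white cups at the left edge. By the description I choose (390,203), with its orange sleeve at (400,172). The hook tips are at (241,186) and (270,186). Next I take a close crop and measure.

```bash
cat > h.py <<'E'
import numpy as np, cv2
from workcell import sensors, viewer, robot
def cam(n):
    c=viewer.get_calibration(n); R=cv2.Rodrigues(c["rvec"])[0]; return c["mtx"],R,np.array(c["tvec"]).ravel()
def ray(n,uv,c=None):
    K,R,t=c or cam(n); d=R.T@np.linalg.solve(K,[uv[0],uv[1],1.]); return -R.T@t,d/np.linalg.norm(d)
def plane(n,uv,z,c=None):
    o,d=ray(n,uv,c); return o+d*(z-o[2])/d[2]
def tri(obs):
    A=np.zeros((3,3));b=np.zeros(3);L=[]
    for n,uv in obs:
        o,d=ray(n,uv);P=np.eye(3)-np.outer(d,d);A+=P;b+=P@o;L.append((o,d))
    x=np.linalg.solve(A,b); return x,[np.linalg.norm((np.eye(3)-np.outer(d,d))@(x-o)) for o,d in L]
def proj(n,p,c=None):
    K,R,t=c or cam(n); q=K@(R@np.asarray(p)+t); return q[:2]/q[2]
def blobs(im,lo,hi,roi,amin=8):
    x0,y0,x1,y1=roi; h=cv2.cvtColor(np.ascontiguousarray(im[y0:y1,x0:x1]),cv2.COLOR_RGB2HSV)
    m=cv2.inRange(h,np.array(lo),np.array(hi)); n,l,s,c=cv2.connectedComponentsWithStats(m)
    return [(int(s[i,4]),(c[i]+[x0,y0]).round(1).tolist(),(s[i,:4]+[x0,y0,0,0]).tolist()) for i in range(1,n) if s[i,4]>=amin]
E
python3 - <<'E'
from h import *
t=cv2.imread("pics/top0.png")[:,:,::-1]; s=cv2.imread("pics/side0.png")[:,:,::-1]
print("top orange",blobs(t,(5,190,120),(16,255,255),(365,150,425,200)))
print("top green",blobs(t,(50,60,20),(95,255,255),(365,180,425,230)))
print("top white",blobs(t,(0,0,120),(180,60,255),(365,180,425,230)))
print("side orange",blobs(s,(5,200,200),(16,255,255),(280,130,330,190)))
print("side green",blobs(s,(50,60,20),(95,255,255),(300,140,370,210)))
a=cv2.resize(t[150:235,355:430],None,fx=5,fy=5,interpolation=2); cv2.imwrite("pics/c1.png",a[:,:,::-1])
a=cv2.resize(t[85:200,225:345],None,fx=5,fy=5,interpolation=2); cv2.imwrite("pics/c2.png",a[:,:,::-1])
a=cv2.resize(s[130:260,180:370],None,fx=4,fy=4,interpolation=2); cv2.imwrite("pics/c3.png",a[:,:,::-1])
E
```

```text
top orange []
top green [(94, [389.8, 203.1], [382, 195, 16, 17])]
top white [(8, [371.5, 186.5], [370, 183, 4, 8]), (791, [389.4, 202.8], [371, 185, 38, 37])]
side orange []
side green [(197, [334.2, 167.2], [325, 161, 19, 13])]
```

View pics/c1.png

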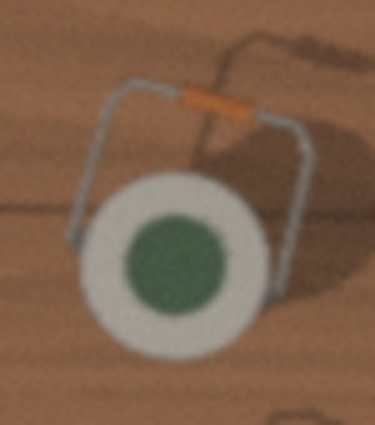

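View pics/c2.png

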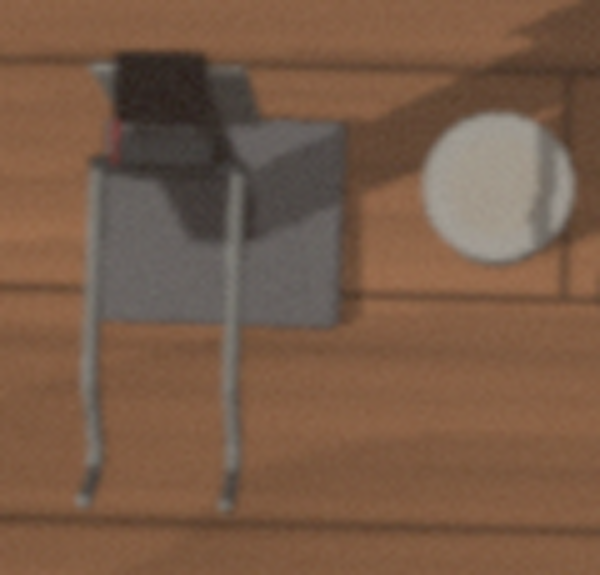

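View pics/c3.png

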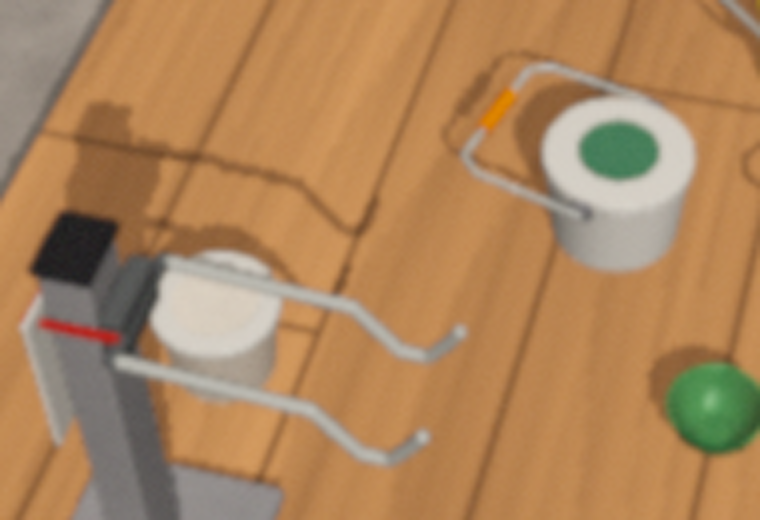

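```bash
python3 - <<'E'
from h import *
r=lambda a:np.round(a,4)
print("disc",tri([("top",(389.8,203.1)),("side",(334.2,167.2))]), plane("top",(389.8,203.1),.08),plane("side",(334.2,167.2),.08))
print("sleeve",tri([("top",(398,170.4)),("side",(304.1,156.9))]),plane("top",(398,170.4),.072),plane("side",(304.1,156.9),.072))
e=[plane("top",u,.072) for u in((391,169),(405.4,172.2),(369,197.6),(410.6,208.2))]
print(r(e)); 
for a,b in((0,1),(2,3)):
    d=e[a]-e[b]; print("yaw",np.arctan2(-d[0],d[1]),np.linalg.norm(d))
d=e[0]+e[1]-plane("top",(389.8,203.1),.08)*2;print("yaw c",np.arctan2(d[1],d[0]),np.linalg.norm(d)/2)
for a in((241.4,184.6),(269.8,186.0)):
  for b in((294.9,212.4),(285.4,239.1)): print("tip",a,b,tri([("top",a),("side",b)]))
h=[plane("top",u,.276) for u in((241.4,184.6),(269.8,186))]; print(r(h)); d=h[0]-h[1]; print("yaw hook",np.arctan2(-d[0],d[1]),np.linalg.norm(d))
hs=[plane("side",u,.276) for u in((285.4,239.1),(294.9,212.4))]; print(r(hs))
# prong rear ends
h=[plane("top",u,.278) for u in((225+97/5-.4,85+165/5-.4),(225+238/5-.4,85+175/5-.4))];print("rear",r(h))
print("tub",plane("top",(324.4,122),.07),"dish",plane("top",(331,238),.035), "brush",plane("top",(208,234),.01),plane("top",(178,188),.02))
E
```

```text
disc (array([ 0.51810153, -0.19048955,  0.07745625]), [np.float64(0.0016776466515364145), np.float64(0.001677646651536301)]) [ 0.51626953 -0.19031238  0.08      ] [ 0.51936598 -0.18798083  0.08      ]
sleeve (array([ 0.61513702, -0.21457255,  0.07132251]), [np.float64(0.0007257532406253259), np.float64(0.0007257532406254388)]) [ 0.61432431 -0.21455886  0.072     ] [ 0.61569946 -0.21389241  0.072     ]
[[ 0.618  -0.1938  0.072 ]
 [ 0.6095 -0.2365  0.072 ]
 [ 0.5316 -0.13    0.072 ]
 [ 0.5032 -0.2528  0.072 ]]
yaw -0.19701185825992265 0.043542461479876865
yaw -0.22672835413073564 0.12602881993727072
yaw c -0.24950992045548642 0.1009064582075477
tip (241.4, 184.6) (294.9, 212.4) (array([0.52980028, 0.20342362, 0.34906095]), [np.float64(0.0049843683198500825), np.float64(0.0049843683198503635)])
tip (241.4, 184.6) (285.4, 239.1) (array([0.54267105, 0.21669971, 0.26952553]), [np.float64(0.00037286332856678454), np.float64(0.00037286332856699644)])
tip (269.8, 186.0) (294.9, 212.4) (array([0.54130494, 0.14403717, 0.27084854]), [np.float64(0.0009899587312798082), np.float64(0.0009899587312800135)])
tip (269.8, 186.0) (285.4, 239.1) (array([0.55633427, 0.15437632, 0.17746401]), [np.float64(0.007365802602871566), np.float64(0.007365802602871714)])
[[0.5417 0.2156 0.276 ]
 [0.5398 0.1434 0.276 ]]
yaw hook -0.02554170620325887 0.07227646335042474
[[0.5416 0.2211 0.276 ]
 [0.5411 0.148  0.276 ]]
rear [[0.7142 0.2149 0.278 ]
 [0.7107 0.1424 0.278 ]]
tub [0.75502152 0.00652866 0.07      ] dish [ 0.40994222 -0.02166842  0.035     ] brush [0.41282204 0.35381566 0.01      ] [0.55088386 0.44927969 0.02      ]
```

The crop confirms the white lid with a green disc and the orange sleeve. Triangulated positions:
- **Pail:** about (0.518,-0.190), yaw about -0.235.
- **Sleeve:** (0.615,-0.2145,0.072), 101 mm out, which matches the stated 100 mm.
- **Hook tips:** x 0.542, y 0.2165 and 0.144 (72 mm apart, as stated).
- **Seat:** about (0.568,0.180,0.25).

Next, a helper to turn these into move units.

```bash
cat >> h.py <<'E'
from scipy.spatial.transform import Rotation as Rn
def go(p,yaw,n=None,s=None,jaw=0,ease=None):
    """p: grasp point world, yaw of tool y about world z. prints share rows"""
    s=s or sensors.state(); R=np.array(s["tool_rot"]); P=np.array(s["eef_pos"])
    y=np.array([np.cos(yaw),np.sin(yaw),0]); z=np.array([0,0,-1.]); Rt=np.c_[np.cross(y,z),y,z]
    T=np.array(p)+z*robot.grasp_offset
    d=R.T@(T-P)/.3; w=Rn.from_matrix(R.T@Rt).as_rotvec()/(np.pi/4)
    print("full",w.round(3),d.round(4)); return w,d
def st():
    s=sensors.state(); R=np.array(s["tool_rot"]); g=np.array(s["eef_pos"])-R[:,2]*robot.grasp_offset
    print("t %.2f"%s["t"],"grasp",g.round(4),"yaw %.3f"%np.arctan2(R[1,1],R[0,1]),"F",np.round(s["force"],2),"gap %.3f"%s["finger_gap"],"q",np.round(s["q"],2)); return s
E
python3 -c "
from h import *
st(); go((.614,-.214,.20),-.235)"
```

```text
t 0.15 grasp [ 0.2828 -0.5568  0.2491] yaw -1.101 F [ 0.16 -0.84  0.15] gap 0.997 q [-1.23  0.22  1.53  0.    1.39 -0.13]
full [-2.000e-03 -1.000e-03 -1.103e+00] [ 1.5017 -0.5188  0.1649]
```

Call:
play_rows --targets '[[[0,0,0,0.0,0.0,-0.15,34],[0,0,-0.15,0.14,-0.05,-0.2,34],[0,0,-0.3,0.28,-0.1,-0.2,34],[0,0,-0.45,0.42,-0.15,-0.15,34],[0,0,-0.6,0.56,-0.2,-0.1,34]]]'

```text
t: 0.65
eef_pos: [0.4065, -0.4264, 0.2609]
tool_rot: [[0.586, 0.811, 0.001], [0.811, -0.586, 0.0], [0.0, 0.0, -1.0]]
force: [0.1, 0.0, 0.2]
finger_gap: 0.394
```

```bash
python3 -c "
from h import *
st(); go((.614,-.214,.20),-.235)"
```

```text
t 0.65 grasp [ 0.4065 -0.4264  0.2796] yaw -0.626 F [0.14 0.04 0.24] gap 0.394 q [-0.94  0.12  1.59  0.    1.44 -0.32]
full [ 0.001 -0.    -0.497] [0.9788 0.1461 0.2657]
```

Call:
play_rows --targets '[[[0,0,-0.12,0.16,0.02,0.05,34],[0,0,-0.25,0.33,0.05,0.1,34],[0,0,-0.37,0.5,0.07,0.15,34],[0,0,-0.497,0.66,0.1,0.2,34],[0,0,-0.497,0.82,0.12,0.23,34]]]'

```text
t: 1.15
eef_pos: [0.5739, -0.253, 0.1924]
tool_rot: [[0.23, 0.973, -0.001], [0.973, -0.23, 0.001], [0.001, -0.001, -1.0]]
force: [0.2, -0.9, 0.8]
finger_gap: 0.398
```

```bash
python3 -c "
from h import *
st(); go((.614,-.214,.17),-.235)"
```

```text
t 1.15 grasp [ 0.5739 -0.253   0.2111] yaw -0.233 F [ 0.2  -0.94  0.81] gap 0.398 q [-0.54  0.25  1.56  0.    1.33 -0.31]
full [-0.001 -0.001  0.003] [0.1573 0.1002 0.137 ]
```

Call:
play_rows --targets '[[[0,0,0,0.1,0.06,0.07,34],[0,0,0,0.157,0.1,0.137,34],[0,0,0,0.157,0.1,0.137,34],[0,0,0,0.157,0.1,0.137,34],[0,0,0,0.157,0.1,0.137,34]]]'

```text
t: 1.65
eef_pos: [0.6139, -0.2152, 0.1524]
tool_rot: [[0.231, 0.973, 0.0], [0.973, -0.231, -0.0], [-0.0, 0.0, -1.0]]
force: [-0.5, 0.4, -0.2]
finger_gap: 0.403
```

```bash
python3 -c "
from h import *
st(); 
c=cam('wrist');im=viewer.grab_frame('wrist');cv2.imwrite('pics/w1.png',im[:,:,::-1])
print('pred sleeve',proj('wrist',(.615,-.2145,.072),c))
t=viewer.grab_frame('top');cv2.imwrite('pics/t1.png',cv2.resize(t[120:260,320:480],None,fx=5,fy=4)[:,:,::-1])
b=blobs(im,(5,180,130),(18,255,255),(0,0,640,400),60);print(b)
for x in b: print(plane('wrist',x[1],.072,c))
"
```

```text
t 1.65 grasp [ 0.6138 -0.2152  0.1711] yaw -0.233 F [-0.53  0.45 -0.24] gap 0.403 q [-0.46  0.34  1.53 -0.    1.27 -0.22]
pred sleeve [314.98864467 207.36254   ]
[(1111, [316.2, 203.5], [308, 171, 18, 66])]
[ 0.61639383 -0.21208847  0.072     ]
```

View pics/w1.png

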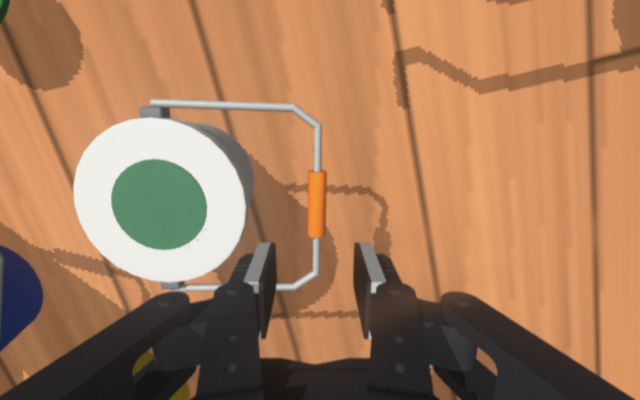

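The wrist view shows the sleeve at (316,203), in line with the disc at (159,204). The bail is parallel to the image columns, so the yaw is right. Now I descend.

```bash
python3 -c "
from h import *
print(plane('wrist',(159,204),.08))
go((.616,-.213,.072),-.235)"
```

```text
[ 0.51940427 -0.18730479  0.08      ]
full [0.001 0.    0.001] [0.0099 0.0044 0.3317]
```

Call:
play_rows --targets '[[[0,0,0,0.008,0.004,0.08,34],[0,0,0,0.01,0.004,0.18,34],[0,0,0,0.01,0.004,0.27,34],[0,0,0,0.01,0.004,0.33,34],[0,0,0,0.01,0.004,0.33,34]]]'

```text
t: 2.25
eef_pos: [0.6137, -0.2128, 0.0512]
tool_rot: [[0.233, 0.972, -0.003], [0.972, -0.233, 0.002], [0.001, -0.004, -1.0]]
force: [0.7, -0.1, 0.5]
finger_gap: 0.398
```

```bash
python3 -c "
from h import *
st(); im=viewer.grab_frame('wrist');cv2.imwrite('pics/w2.png',im[:,:,::-1])
st(); go((.616,-.213,.072),-.235)
"
```

```text
t 2.25 grasp [ 0.6137 -0.2128  0.0699] yaw -0.235 F [ 0.68 -0.05  0.48] gap 0.398 q [-0.46  0.46  1.58  0.    1.1  -0.22]
t 2.30 grasp [ 0.615  -0.2133  0.0719] yaw -0.235 F [-0.02 -0.94  0.46] gap 0.401 q [-0.45  0.46  1.58  0.    1.1  -0.22]
full [-0.001 -0.    -0.   ] [ 0.0017  0.0029 -0.0003]
```

View pics/w2.png

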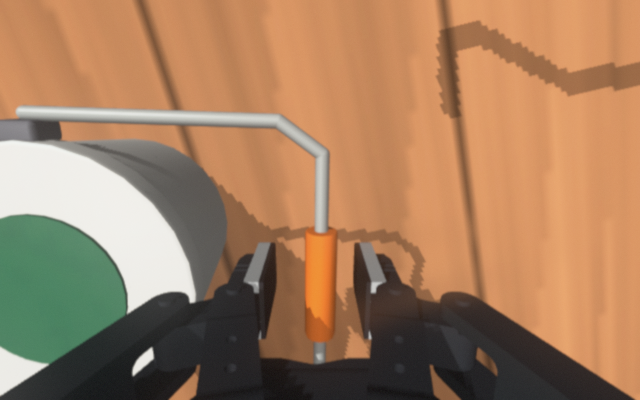

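The sleeve is centred between the pads (320 against 318). Closing.

Call:
play_rows --targets '[[[0,0,0,0.0017,0.002,0,6],[0,0,0,0.0017,0.002,0,6],[0,0,0,0.0017,0.002,0,6],[0,0,0,0.0017,0.002,0,6],[0,0,0,0.0017,0.002,0,6]]]'

```text
t: 2.8
eef_pos: [0.6171, -0.2135, 0.0548]
tool_rot: [[0.233, 0.973, 0.002], [0.973, -0.233, -0.001], [-0.0, 0.003, -1.0]]
force: [1.2, -0.7, 4.2]
finger_gap: 0.113
```

```bash
python3 -c "
from h import *
im=viewer.grab_frame('wrist');cv2.imwrite('pics/w3.png',im[:,:,::-1]);s=st()
g=np.array(s['eef_pos'])+[0,0,robot.grasp_offset]
print('hinge centre est',g-.1*np.array([np.cos(-.24),np.sin(-.24),0]))
"
```

```text
t 2.85 grasp [ 0.6171 -0.2135  0.0734] yaw -0.235 F [ 1.85 -0.5   4.95] gap 0.115 q [-0.45  0.46  1.58  0.    1.1  -0.22]
hinge centre est [ 0.51996744 -0.18974779  0.07342145]
```

View pics/w3.png

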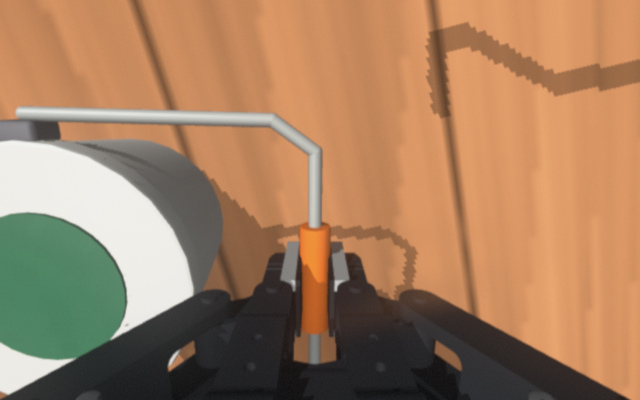

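```bash
cat >> h.py <<'E'
G0=np.array([.6171,-.2135,.0734])
def rows(pts,yaws,jaw=6):
    s=st(); out=[]
    R=np.array(s["tool_rot"]); P=np.array(s["eef_pos"])
    for p,yaw in zip(pts,np.broadcast_to(yaws,len(pts))):
        y=np.array([np.cos(yaw),np.sin(yaw),0]); z=np.array([0,0,-1.]); Rt=np.c_[np.cross(y,z),y,z]
        d=R.T@(np.array(p)+z*robot.grasp_offset-P)/.3; w=Rn.from_matrix(R.T@Rt).as_rotvec()/(np.pi/4)
        out.append([round(float(v),3) for v in w]+[round(float(v),4) for v in d]+[jaw])
    print(out)
def arc(degs,yaw=-.237,r=.1):
    th=np.radians(degs); d=np.array([np.cos(-.24),np.sin(-.24),0])
    rows([G0+r*((np.cos(a)-1)*d+np.array([0,0,np.sin(a)])) for a in th],yaw)
E
python3 -c "
from h import *
arc([1.5,4,7,10,13])"
```

```text
t 2.85 grasp [ 0.6171 -0.2135  0.0734] yaw -0.235 F [ 1.85 -0.5   4.95] gap 0.115 q [-0.45  0.46  1.58  0.    1.1  -0.22]
[[0.003, 0.001, 0.002, 0.0001, -0.0001, -0.0087, 6], [0.003, 0.001, 0.002, 0.0001, -0.0008, -0.0232, 6], [0.003, 0.001, 0.002, 0.0001, -0.0024, -0.0406, 6], [0.003, 0.001, 0.002, 0.0001, -0.0049, -0.0578, 6], [0.003, 0.001, 0.002, 0.0001, -0.0084, -0.0749, 6]]
```

Call:
play_rows --targets '[[[0.003,0,0,0,0,-0.009,6],[0.003,0,0,0,-0.001,-0.023,6],[0.003,0,0,0,-0.0024,-0.041,6],[0.003,0,0,0,-0.005,-0.058,6],[0.003,0,0,0,-0.0084,-0.075,6]]]'

```text
t: 3.35
eef_pos: [0.6143, -0.2127, 0.0774]
tool_rot: [[0.233, 0.973, -0.0], [0.973, -0.233, -0.0], [-0.0, -0.0, -1.0]]
force: [0.2, -0.7, 0.1]
finger_gap: 0.119
```

```bash
python3 -c "
from h import *
arc([16,19,22,25,28])"
```

```text
t 3.35 grasp [ 0.6143 -0.2127  0.0961] yaw -0.235 F [ 0.17 -0.75  0.09] gap 0.119 q [-0.45  0.42  1.58 -0.    1.14 -0.22]
[[-0.0, 0.0, 0.003, -0.0003, -0.0031, -0.0162, 6], [-0.0, 0.0, 0.003, -0.0003, -0.0084, -0.0328, 6], [-0.0, 0.0, 0.003, -0.0003, -0.0145, -0.0492, 6], [-0.0, 0.0, 0.003, -0.0003, -0.0215, -0.0652, 6], [-0.0, 0.0, 0.003, -0.0002, -0.0293, -0.0808, 6]]
```

Call:
play_rows --targets '[[[0,0,0,0,-0.003,-0.016,6],[0,0,0,0,-0.0084,-0.033,6],[0,0,0,0,-0.0145,-0.049,6],[0,0,0,0,-0.0215,-0.065,6],[0,0,0,0,-0.029,-0.081,6]]]'

```text
t: 3.85
eef_pos: [0.6055, -0.2106, 0.102]
tool_rot: [[0.233, 0.973, -0.001], [0.973, -0.233, -0.0], [-0.0, -0.001, -1.0]]
force: [-1.3, -0.3, -0.4]
finger_gap: 0.118
```

```bash
python3 -c "
from h import *
arc([31,34,37,40,43])"
```

```text
t 3.85 grasp [ 0.6055 -0.2106  0.1207] yaw -0.235 F [-1.29 -0.25 -0.37] gap 0.118 q [-0.46  0.37  1.59 -0.    1.18 -0.22]
[[-0.001, 0.0, 0.003, -0.0, -0.0078, -0.0138, 6], [-0.001, 0.0, 0.003, 0.0, -0.0172, -0.0286, 6], [-0.001, 0.0, 0.003, 0.0001, -0.0273, -0.0428, 6], [-0.001, 0.0, 0.003, 0.0001, -0.0382, -0.0564, 6], [-0.001, 0.0, 0.003, 0.0002, -0.0498, -0.0695, 6]]
```

Call:
play_rows --targets '[[[0,0,0,0,-0.008,-0.014,6],[0,0,0,0,-0.0175,-0.0285,6],[0,0,0,0,-0.0275,-0.043,6],[0,0,0,0,-0.0385,-0.0565,6],[0,0,0,0,-0.05,-0.0695,6]]]'

```text
t: 4.35
eef_pos: [0.5908, -0.207, 0.1234]
tool_rot: [[0.233, 0.973, -0.0], [0.973, -0.233, -0.0], [-0.0, -0.0, -1.0]]
force: [-0.4, -0.0, -0.3]
finger_gap: 0.119
```

```bash
python3 -c "
from h import *
im=viewer.grab_frame('top');print(blobs(im,(50,60,20),(95,255,255),(365,180,425,230)))
im=viewer.grab_frame('wrist');cv2.imwrite('pics/w4.png',im[:,:,::-1])
arc([46,49,52,55,58])"
```

```text
[(86, [392.8, 199.1], [386, 194, 13, 12])]
t 4.45 grasp [ 0.5908 -0.2071  0.1423] yaw -0.235 F [0.45 0.34 1.98] gap 0.117 q [-0.46  0.32  1.62 -0.    1.21 -0.23]
[[-0.0, 0.0, 0.002, 0.0001, -0.0114, -0.0102, 6], [-0.0, 0.0, 0.002, 0.0002, -0.0243, -0.022, 6], [-0.0, 0.0, 0.002, 0.0003, -0.0378, -0.0331, 6], [-0.0, 0.0, 0.002, 0.0003, -0.0518, -0.0434, 6], [-0.0, 0.0, 0.002, 0.0004, -0.0664, -0.0531, 6]]
```

View pics/w4.png

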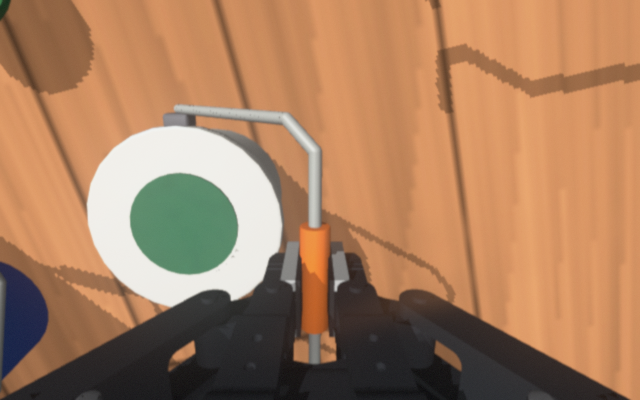

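```bash
cat >> h.py <<'E'
def disc(z=.08):
    c=cam('wrist'); im=viewer.grab_frame('wrist')
    b=max(blobs(im,(60,80,40),(95,255,255),(40,60,600,400),300)); p=plane('wrist',b[1],z,c); print('disc',b[0],b[1],p.round(4)); return im
E
python3 -c "
from h import *
c=cam('wrist');b=blobs(cv2.imread('pics/w4.png')[:,:,::-1],(60,80,40),(95,255,255),(40,60,600,400),300);print(b,plane('wrist',b[0][1],.08,c))"
```

```text
[(8066, [183.5, 223.6], [131, 175, 105, 98])] [ 0.52053465 -0.18746392  0.08      ]
```

The pail has not moved (disc at (0.5205,-0.1875), before (0.5194,-0.1873)). Continuing the arc.

Call:
play_rows --targets '[[[0,0,0,0,-0.0114,-0.0102,6],[0,0,0,0,-0.0243,-0.022,6],[0,0,0,0,-0.0378,-0.033,6],[0,0,0,0,-0.0518,-0.0434,6],[0,0,0,0,-0.0664,-0.053,6]]]'

```text
t: 4.95
eef_pos: [0.5714, -0.2024, 0.1401]
tool_rot: [[0.233, 0.973, 0.001], [0.973, -0.233, -0.001], [-0.0, 0.001, -1.0]]
force: [2.2, -0.2, 2.7]
finger_gap: 0.116
```

```bash
python3 -c "
from h import *
arc([61,64,67,70,73])"
```

```text
t 4.95 grasp [ 0.5714 -0.2024  0.1588] yaw -0.235 F [ 2.19 -0.21  2.68] gap 0.116 q [-0.47  0.25  1.66 -0.    1.22 -0.24]
[[0.001, 0.0, 0.003, 0.0003, -0.0149, -0.0068, 6], [0.001, 0.0, 0.003, 0.0003, -0.0303, -0.0149, 6], [0.001, 0.0, 0.003, 0.0004, -0.0462, -0.0222, 6], [0.001, 0.0, 0.003, 0.0005, -0.0624, -0.0286, 6], [0.001, 0.0, 0.003, 0.0006, -0.079, -0.0341, 6]]
```

Call:
play_rows --targets '[[[0,0,0,0,-0.0125,-0.0105,6],[0,0,0,0,-0.028,-0.0188,6],[0,0,0,0,-0.0442,-0.0262,6],[0,0,0,0,-0.0607,-0.0326,6],[0,0,0,0,-0.0775,-0.0381,6]]]'

```text
t: 5.45
eef_pos: [0.548, -0.1967, 0.1512]
tool_rot: [[0.233, 0.973, -0.0], [0.973, -0.233, -0.0], [-0.0, -0.0, -1.0]]
force: [-0.2, 0.8, -3.4]
finger_gap: 0.118
```

```bash
python3 -c "
from h import *
disc();arc([76,79,82,85,88])"
```

```text
disc 5576 [265.5, 208.5] [ 0.5189 -0.1866  0.08  ]
t 5.50 grasp [ 0.5475 -0.1965  0.1701] yaw -0.235 F [-0.61 -0.27 -2.93] gap 0.113 q [-0.48  0.19  1.72 -0.    1.24 -0.24]
[[-0.001, 0.0, 0.003, 0.0003, -0.0138, -0.0012, 6], [-0.001, 0.0, 0.003, 0.0004, -0.0309, -0.0049, 6], [-0.001, 0.0, 0.003, 0.0005, -0.0481, -0.0078, 6], [-0.001, 0.0, 0.003, 0.0005, -0.0654, -0.0098, 6], [-0.001, 0.0, 0.003, 0.0006, -0.0828, -0.0108, 6]]
```

Call:
play_rows --targets '[[[0,0,0,0,-0.0138,-0.001,6],[0,0,0,0,-0.031,-0.005,6],[0,0,0,0,-0.048,-0.0078,6],[0,0,0,0,-0.0654,-0.0098,6],[0,0,0,0,-0.083,-0.0108,6]]]'

```text
t: 6.0
eef_pos: [0.5233, -0.1907, 0.1554]
tool_rot: [[0.233, 0.973, 0.001], [0.973, -0.233, -0.0], [-0.0, 0.001, -1.0]]
force: [1.2, 0.6, 3.8]
finger_gap: 0.115
```

```bash
python3 -c "
from h import *
s=viewer.grab_frame('side');cv2.imwrite('pics/s5.png',cv2.resize(s[50:250,230:430],None,fx=3,fy=3)[:,:,::-1])
arc([90,90])"
```

```text
t 6.05 grasp [ 0.5227 -0.1906  0.1741] yaw -0.235 F [1.11 1.62 5.2 ] gap 0.116 q [-0.49  0.12  1.78 -0.    1.23 -0.26]
[[-0.0, 0.0, 0.003, 0.0006, -0.0096, 0.0023, 6], [-0.0, 0.0, 0.003, 0.0006, -0.0096, 0.0023, 6]]
```

View pics/s5.png

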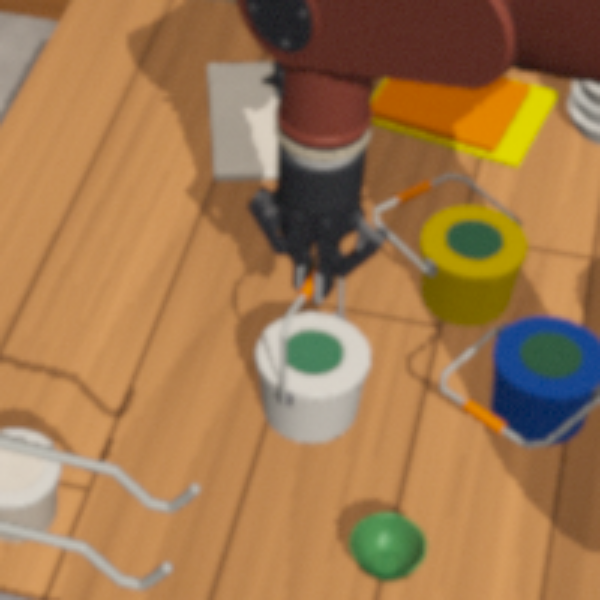

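The bail is upright and the pail still stands on the bench. I centre the grip over the hinge and lift slowly.

Call:
play_rows --targets '[[[0,0,0,0,-0.004,-0.003,6],[0,0,0,0,-0.008,-0.006,6],[0,0,0,0,-0.009,-0.009,6],[0,0,0,0,-0.009,-0.014,6],[0,0,0,0,-0.009,-0.02,6]]]'

```text
t: 6.55
eef_pos: [0.5198, -0.1898, 0.1609]
tool_rot: [[0.233, 0.973, -0.001], [0.973, -0.233, 0.0], [-0.0, -0.001, -1.0]]
force: [-0.4, -1.1, -4.6]
finger_gap: 0.114
```

```bash
python3 -c "
from h import *
st()"
```

```text
t 6.55 grasp [ 0.5198 -0.1898  0.1796] yaw -0.235 F [-0.42 -1.06 -4.59] gap 0.114 q [-0.49  0.11  1.78 -0.    1.25 -0.26]
```

```bash
cat >> h.py <<'E'
mj=lambda u:(lambda v:10*v**3-15*v**4+6*v**5)(np.clip(u,0,1))
def carry(k,N=50):
    A=np.array([.5198,-.1898,.1796]);B=np.array([.495,.1805,.305]);pts=[];ys=[]
    for i in range(k+1,k+6):
        s=mj((i-3)/(N-3)); p=A+(B-A)*s; p[2]=A[2]+(B[2]-A[2])*mj((i+3)/30.) if k else A[2]+(B[2]-A[2])*mj((i+3)/30.)
        pts.append(p); ys.append(-.235+.225*s)
    rows(pts,ys)
E
python3 -c "
from h import *
carry(0)"
```

```text
t 6.55 grasp [ 0.5198 -0.1898  0.1796] yaw -0.235 F [-0.42 -1.06 -4.59] gap 0.114 q [-0.49  0.11  1.78 -0.    1.25 -0.26]
[[-0.002, 0.0, 0.0, 0.0001, 0.0, -0.0081, 6], [-0.002, 0.0, 0.0, 0.0001, 0.0, -0.0149, 6], [-0.002, 0.0, 0.0, 0.0001, 0.0, -0.0243, 6], [-0.002, 0.0, 0.0, 0.0002, -0.0, -0.0363, 6], [-0.002, 0.0, -0.0, 0.0009, -0.0003, -0.051, 6]]
```

Call:
play_rows --targets '[[[0,0,0,0,0,-0.008,6],[0,0,0,0,0,-0.015,6],[0,0,0,0,0,-0.024,6],[0,0,0,0,0,-0.036,6],[0,0,0,0.001,0,-0.051,6]]]'

```text
t: 7.05
eef_pos: [0.5198, -0.1895, 0.1764]
tool_rot: [[0.233, 0.973, -0.001], [0.973, -0.233, 0.0], [-0.0, -0.001, -1.0]]
force: [-0.0, 0.4, -4.5]
finger_gap: 0.112
```

```bash
python3 -c "
from h import *
s=viewer.grab_frame('side');cv2.imwrite('pics/s6.png',cv2.resize(s[50:250,230:430],None,fx=3,fy=3)[:,:,::-1])
carry(5)"
```

```text
t 7.10 grasp [ 0.5204 -0.1897  0.1962] yaw -0.235 F [ 0.1   0.66 -3.56] gap 0.113 q [-0.49  0.1   1.77 -0.    1.28 -0.26]
[[0.0, 0.0, -0.001, 0.0021, -0.0026, -0.0128, 6], [0.0, 0.0, -0.001, 0.0057, -0.0037, -0.0323, 6], [0.0, 0.0, -0.003, 0.0114, -0.0055, -0.0539, 6], [0.0, 0.0, -0.005, 0.0194, -0.008, -0.0773, 6], [0.0, 0.0, -0.007, 0.0301, -0.0113, -0.102, 6]]
```

View pics/s6.png

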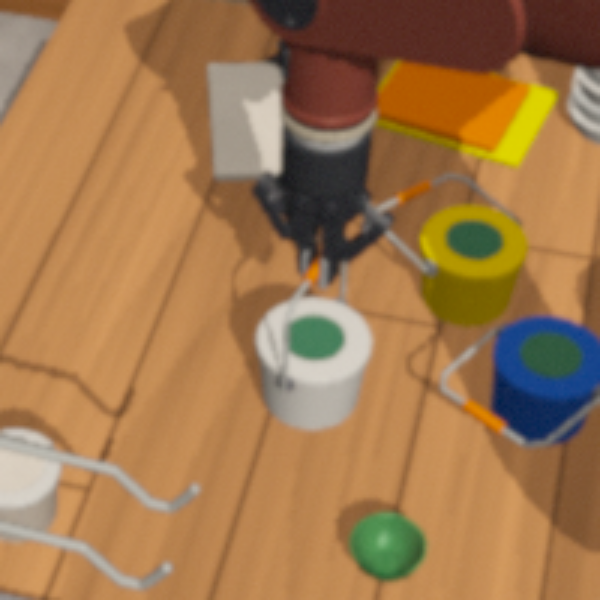

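The pail is airborne and level (lid at (314,340) in the crop), with a load of about 4 N. Carrying.

Call:
play_rows --targets '[[[0,0,0,0.002,-0.0015,-0.014,6],[0,0,-0.001,0.0057,-0.003,-0.032,6],[0,0,-0.003,0.0114,-0.0055,-0.054,6],[0,0,-0.005,0.0194,-0.008,-0.077,6],[0,0,-0.007,0.03,-0.0113,-0.102,6]]]'

```text
t: 7.6
eef_pos: [0.5191, -0.18, 0.2088]
tool_rot: [[0.227, 0.974, 0.0], [0.974, -0.227, -0.0], [-0.0, 0.0, -1.0]]
force: [0.1, 0.1, -5.1]
finger_gap: 0.118
```

```bash
python3 -c "
from h import *
carry(10)"
```

```text
t 7.60 grasp [ 0.5191 -0.1799  0.2275] yaw -0.229 F [ 0.11  0.1  -5.06] gap 0.118 q [-0.48  0.06  1.75 -0.    1.33 -0.25]
[[0.0, 0.001, -0.004, 0.013, -0.0039, -0.0234, 6], [0.0, 0.001, -0.008, 0.0296, -0.009, -0.0494, 6], [0.0, 0.001, -0.012, 0.0492, -0.015, -0.0755, 6], [0.0, 0.001, -0.018, 0.0719, -0.0219, -0.1011, 6], [0.0, 0.001, -0.024, 0.0977, -0.0298, -0.1258, 6]]
```

Call:
play_rows --targets '[[[0,0,-0.004,0.013,-0.004,-0.0235,6],[0,0,-0.008,0.0296,-0.009,-0.0495,6],[0,0,-0.012,0.049,-0.015,-0.0755,6],[0,0,-0.018,0.072,-0.022,-0.101,6],[0,0,-0.024,0.098,-0.03,-0.126,6]]]'

```text
t: 8.1
eef_pos: [0.517, -0.1486, 0.2473]
tool_rot: [[0.209, 0.978, 0.0], [0.978, -0.209, -0.0], [-0.0, 0.0, -1.0]]
force: [-0.0, -0.7, -4.6]
finger_gap: 0.114
```

```bash
python3 -c "
from h import *
carry(15)"
```

```text
t 8.10 grasp [ 0.517  -0.1486  0.266 ] yaw -0.210 F [-0.01 -0.69 -4.56] gap 0.114 q [-0.43  0.    1.73 -0.    1.41 -0.22]
[[0.0, 0.001, -0.007, 0.0265, -0.0074, -0.0207, 6], [0.0, 0.001, -0.014, 0.0583, -0.0164, -0.0424, 6], [0.0, 0.001, -0.023, 0.0928, -0.0263, -0.0619, 6], [0.0, 0.001, -0.031, 0.1299, -0.0368, -0.0792, 6], [0.0, 0.001, -0.041, 0.1693, -0.048, -0.0939, 6]]
```

Call:
play_rows --targets '[[[0,0,-0.007,0.0265,-0.0074,-0.0207,6],[0,0,-0.014,0.058,-0.0164,-0.0424,6],[0,0,-0.023,0.093,-0.0263,-0.062,6],[0,0,-0.031,0.13,-0.037,-0.079,6],[0,0,-0.041,0.169,-0.048,-0.094,6]]]'

```text
t: 8.6
eef_pos: [0.5134, -0.095, 0.2759]
tool_rot: [[0.176, 0.984, 0.0], [0.984, -0.176, -0.0], [-0.0, 0.0, -1.0]]
force: [-0.3, 1.2, -4.1]
finger_gap: 0.113
```

```bash
python3 -c "
from h import *
carry(20)"
```

```text
t 8.60 grasp [ 0.5134 -0.095   0.2946] yaw -0.177 F [-0.26  1.23 -4.12] gap 0.113 q [-0.33 -0.05  1.74 -0.    1.46 -0.16]
[[0.0, 0.0, -0.009, 0.0389, -0.0096, -0.0105, 6], [0.0, 0.0, -0.019, 0.0825, -0.0204, -0.0199, 6], [0.0, 0.001, -0.03, 0.1276, -0.0317, -0.0267, 6], [0.0, 0.001, -0.041, 0.1739, -0.0432, -0.0312, 6], [0.0, 0.001, -0.053, 0.2211, -0.0549, -0.0337, 6]]
```

Call:
play_rows --targets '[[[0,0,-0.009,0.039,-0.0096,-0.0105,6],[0,0,-0.019,0.0825,-0.0204,-0.02,6],[0,0,-0.03,0.1276,-0.0317,-0.0267,6],[0,0,-0.041,0.174,-0.043,-0.031,6],[0,0,-0.053,0.221,-0.055,-0.0337,6]]]'

```text
t: 9.1
eef_pos: [0.5087, -0.0255, 0.2859]
tool_rot: [[0.134, 0.991, 0.0], [0.991, -0.134, -0.0], [-0.0, 0.0, -1.0]]
force: [-0.1, -0.2, -4.6]
finger_gap: 0.117
```

```bash
python3 -c "
from h import *
carry(25)"
```

```text
t 9.10 grasp [ 0.5087 -0.0255  0.3046] yaw -0.135 F [-0.07 -0.17 -4.63] gap 0.117 q [-0.2  -0.09  1.75 -0.    1.48 -0.07]
[[0.0, 0.0, -0.01, 0.0441, -0.0086, -0.0011, 6], [0.0, 0.0, -0.021, 0.0925, -0.0185, -0.0013, 6], [0.0, 0.0, -0.033, 0.1406, -0.0283, -0.0013, 6], [0.0, 0.0, -0.044, 0.1883, -0.038, -0.0013, 6], [0.0, 0.0, -0.055, 0.235, -0.0476, -0.0013, 6]]
```

Call:
play_rows --targets '[[[0,0,-0.01,0.044,-0.0086,-0.001,6],[0,0,-0.021,0.0925,-0.0185,-0.0013,6],[0,0,-0.033,0.1406,-0.0283,-0.0013,6],[0,0,-0.044,0.188,-0.038,-0.0013,6],[0,0,-0.055,0.235,-0.0476,-0.0013,6]]]'

```text
t: 9.6
eef_pos: [0.5039, 0.0475, 0.2862]
tool_rot: [[0.091, 0.996, 0.0], [0.996, -0.091, -0.0], [-0.0, 0.0, -1.0]]
force: [0.5, 0.2, -4.1]
finger_gap: 0.117
```

```bash
python3 -c "
from h import *
carry(30)"
```

```text
t 9.60 grasp [0.5039 0.0475 0.3049] yaw -0.091 F [ 0.53  0.16 -4.06] gap 0.117 q [-0.06 -0.1   1.76 -0.    1.48  0.03]
[[0.0, 0.0, -0.01, 0.042, -0.0065, -0.0003, 6], [0.0, 0.0, -0.02, 0.0864, -0.0136, -0.0003, 6], [0.0, 0.0, -0.03, 0.129, -0.0203, -0.0003, 6], [0.0, 0.0, -0.04, 0.1694, -0.0268, -0.0003, 6], [0.0, 0.0, -0.049, 0.2075, -0.0328, -0.0003, 6]]
```

Call:
play_rows --targets '[[[0,0,-0.01,0.042,-0.0065,0,6],[0,0,-0.02,0.0864,-0.0136,0,6],[0,0,-0.03,0.129,-0.0203,0,6],[0,0,-0.04,0.1694,-0.0268,0,6],[0,0,-0.049,0.2075,-0.0328,0,6]]]'

```text
t: 10.1
eef_pos: [0.4996, 0.1114, 0.2862]
tool_rot: [[0.052, 0.999, 0.0], [0.999, -0.052, -0.0], [-0.0, 0.0, -1.0]]
force: [-0.3, -0.7, -5.0]
finger_gap: 0.119
```

```bash
python3 -c "
from h import *
carry(35)"
```

```text
t 10.10 grasp [0.4996 0.1114 0.3049] yaw -0.052 F [-0.34 -0.67 -4.96] gap 0.119 q [ 0.07 -0.09  1.75 -0.    1.48  0.12]
[[0.0, 0.0, -0.007, 0.0322, -0.0039, -0.0003, 6], [0.0, 0.0, -0.015, 0.0651, -0.0078, -0.0003, 6], [0.0, 0.0, -0.022, 0.095, -0.0113, -0.0003, 6], [0.0, 0.0, -0.028, 0.1218, -0.0145, -0.0003, 6], [0.0, 0.0, -0.033, 0.1454, -0.0173, -0.0003, 6]]
```

Call:
play_rows --targets '[[[0,0,-0.007,0.0322,-0.004,0,6],[0,0,-0.015,0.065,-0.0078,0,6],[0,0,-0.022,0.095,-0.0113,0,6],[0,0,-0.028,0.122,-0.0145,0,6],[0,0,-0.033,0.1454,-0.0173,0,6]]]'

```text
t: 10.6
eef_pos: [0.4967, 0.1559, 0.2862]
tool_rot: [[0.025, 1.0, 0.0], [1.0, -0.025, -0.0], [-0.0, 0.0, -1.0]]
force: [0.5, 0.7, -5.1]
finger_gap: 0.115
```

```bash
python3 -c "
from h import *
carry(40);carry(45)"
```

```text
t 10.60 grasp [0.4967 0.1559 0.3049] yaw -0.025 F [ 0.53  0.69 -5.06] gap 0.115 q [ 0.15 -0.06  1.72 -0.    1.48  0.18]
[[0.0, 0.001, -0.005, 0.0184, -0.0018, -0.0004, 6], [0.0, 0.001, -0.009, 0.0357, -0.0034, -0.0004, 6], [0.0, 0.001, -0.012, 0.0498, -0.0047, -0.0004, 6], [0.0, 0.001, -0.015, 0.061, -0.0057, -0.0004, 6], [0.0, 0.001, -0.017, 0.0694, -0.0065, -0.0004, 6]]
t 10.60 grasp [0.4967 0.1559 0.3049] yaw -0.025 F [ 0.53  0.69 -5.06] gap 0.115 q [ 0.15 -0.06  1.72 -0.    1.48  0.18]
[[0.0, 0.001, -0.018, 0.0753, -0.007, -0.0004, 6], [0.0, 0.001, -0.019, 0.0791, -0.0074, -0.0004, 6], [0.0, 0.001, -0.019, 0.0811, -0.0076, -0.0004, 6], [0.0, 0.001, -0.019, 0.0819, -0.0076, -0.0004, 6], [0.0, 0.001, -0.02, 0.082, -0.0076, -0.0004, 6]]
```

Call:
play_rows --targets '[[[0,0,-0.005,0.0184,-0.0018,0,6],[0,0,-0.009,0.0357,-0.0034,0,6],[0,0,-0.012,0.05,-0.0047,0,6],[0,0,-0.015,0.061,-0.0057,0,6],[0,0,-0.017,0.0694,-0.0065,0,6]]]'

```text
t: 11.1
eef_pos: [0.4953, 0.1769, 0.2862]
tool_rot: [[0.012, 1.0, 0.0], [1.0, -0.012, -0.0], [-0.0, 0.0, -1.0]]
force: [-0.1, -0.1, -4.3]
finger_gap: 0.119
```

```bash
python3 -c "
from h import *
carry(45)"
```

```text
t 11.10 grasp [0.4953 0.1769 0.3049] yaw -0.012 F [-0.08 -0.06 -4.28] gap 0.119 q [ 0.19 -0.05  1.71 -0.    1.48  0.21]
[[0.0, 0.001, -0.001, 0.0053, -0.0005, -0.0005, 6], [0.0, 0.001, -0.002, 0.009, -0.0008, -0.0005, 6], [0.0, 0.001, -0.002, 0.011, -0.0009, -0.0005, 6], [0.0, 0.001, -0.002, 0.0118, -0.001, -0.0005, 6], [0.0, 0.001, -0.002, 0.0119, -0.001, -0.0005, 6]]
```

Call:
play_rows --targets '[[[0,0,-0.001,0.0053,-0.0005,0,6],[0,0,-0.002,0.009,-0.0008,0,6],[0,0,-0.002,0.011,-0.0009,0,6],[0,0,-0.002,0.0118,-0.001,0,6],[0,0,-0.002,0.012,-0.001,0,6]]]'

```text
t: 11.6
eef_pos: [0.495, 0.1804, 0.2862]
tool_rot: [[0.01, 1.0, 0.0], [1.0, -0.01, -0.0], [-0.0, 0.0, -1.0]]
force: [-0.5, 0.7, -4.8]
finger_gap: 0.112
```

```bash
python3 -c "
from h import *
st()
for n,(a,b,c,d) in dict(side=(100,260,200,360),top=(80,240,180,340)).items():
    im=viewer.grab_frame(n); cv2.imwrite(f'pics/{n}7.png',im[:,:,::-1]); cv2.imwrite(f'pics/{n}7c.png',cv2.resize(im[a:b,c:d],None,fx=4 if n=='side' else 5,fy=3.7,interpolation=2)[:,:,::-1])
cw=cam('wrist');im=viewer.grab_frame('wrist');cv2.imwrite('pics/w7.png',im[:,:,::-1])
print('tips pred',proj('wrist',(.5415,.2165,.274),cw),proj('wrist',(.5405,.144,.274),cw)); print(cw)
st()"
```

```text
t 11.60 grasp [0.495  0.1805 0.3049] yaw -0.010 F [-0.48  0.73 -4.82] gap 0.112 q [ 0.2  -0.05  1.71 -0.    1.48  0.21]
tips pred [415.43847735 175.92673681] [403.74822773 316.68001051]
(array([[352.64651558,   0.        , 314.42496011],
       [  0.        , 352.64651558, 198.96123234],
       [  0.        ,   0.        ,   1.        ]]), array([[ 9.99949130e-01, -1.00587232e-02,  7.48013458e-04],
       [-9.88462445e-03, -9.62474728e-01,  2.71191248e-01],
       [-2.00789366e-03, -2.71184846e-01, -9.62525193e-01]]), array([-0.49412503,  0.12907494,  0.48193739]))
t 11.75 grasp [0.495  0.1805 0.3049] yaw -0.010 F [-0.14  0.02 -4.97] gap 0.115 q [ 0.2  -0.05  1.71 -0.    1.48  0.21]
```

View pics/side7c.png

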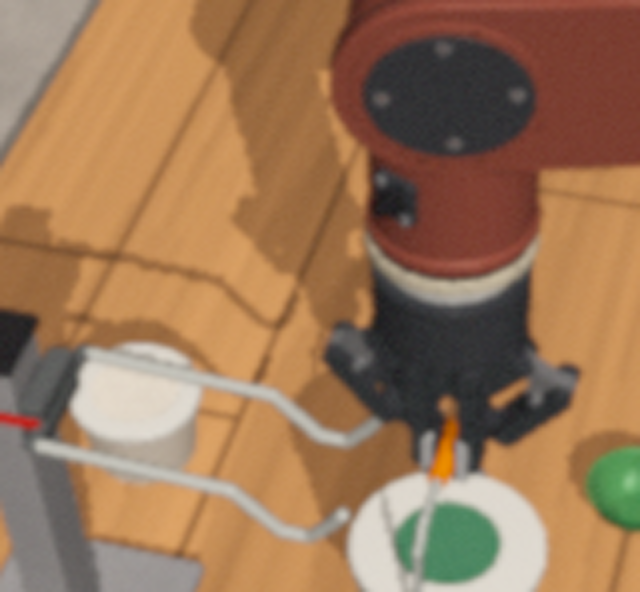

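View pics/w7.png

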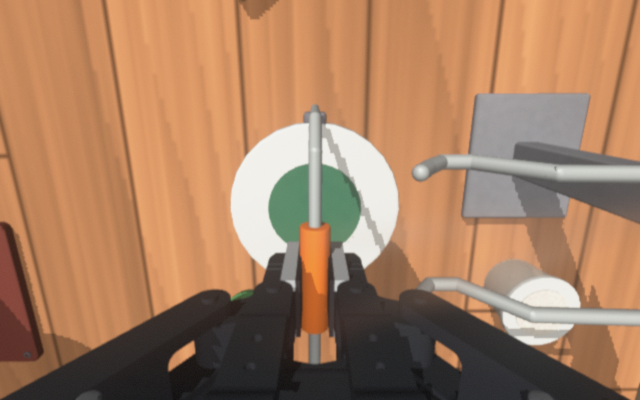

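View pics/top7c.png

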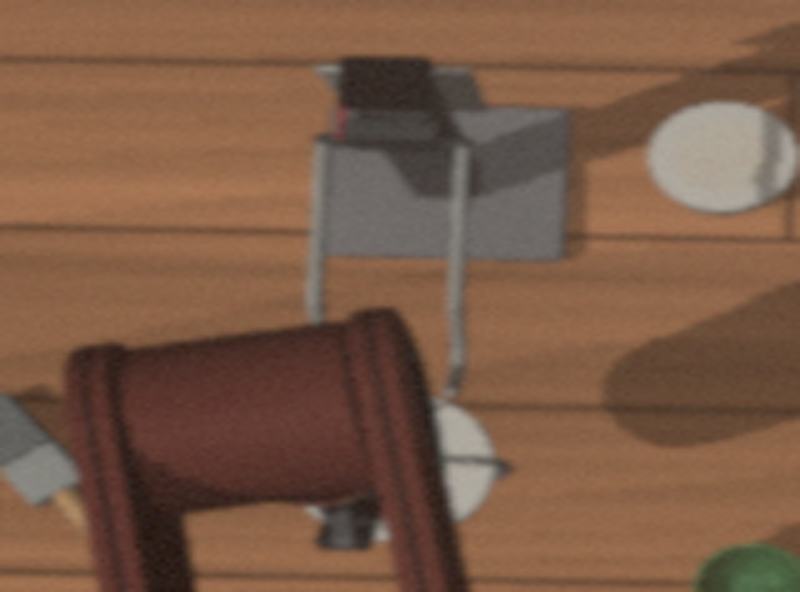

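```bash
python3 -c "
from h import *
print('tip',plane('wrist',(420,173),.276))
for u in ((555,173),(630,173),(535,317),(630,317)): print(u,plane('wrist',u,.278))
print(tri([('wrist',(420,173)),('side',(200+342/4-.4,100+517/3.7-.4))]))
print('bend near seat', [plane('wrist',u,.2435) for u in ((455,161),(448,285))])
print('sleeve',plane('wrist',(315,278),.302))
"
```

```text
tip [0.54284605 0.21823583 0.276     ]
(555, 173) [0.60121076 0.21804792 0.278     ]
(630, 173) [0.63398763 0.21771337 0.278     ]
(535, 317) [0.60398941 0.1458704  0.278     ]
(630, 317) [0.6507853  0.14537608 0.278     ]
(array([0.544236  , 0.21697115, 0.26917597]), [np.float64(0.0006602402174001359), np.float64(0.000660240217400038)])
bend near seat [array([0.57084473, 0.21781226, 0.2435    ]), array([0.57393723, 0.14428166, 0.2435    ])]
sleeve [0.49597643 0.18125022 0.302     ]
```

Wrist and side views agree on the tips: x about 0.543, prong middle y about 0.1815, seat x about 0.570. The crown (about 0.302) clears the tips (0.276). Moving in over the hook.

```bash
cat >> h.py <<'E'
def seg(A,B,k,N,yaw,m=5):
    A=np.array(A);B=np.array(B); rows([A+(B-A)*mj(i/N) for i in range(k+1,k+m+1)],yaw)
E
python3 -c "
from h import *
seg((.495,.1805,.305),(.570,.1812,.305),0,20,-.01)"
```

```text
t 11.75 grasp [0.495  0.1805 0.3049] yaw -0.010 F [-0.14  0.02 -4.97] gap 0.115 q [ 0.2  -0.05  1.71 -0.    1.48  0.21]
[[0.0, 0.001, -0.001, 0.0001, 0.0002, -0.0004, 6], [0.0, 0.001, -0.001, 0.0002, 0.002, -0.0004, 6], [0.0, 0.001, -0.001, 0.0003, 0.0066, -0.0004, 6], [0.0, 0.001, -0.001, 0.0004, 0.0144, -0.0004, 6], [0.0, 0.001, -0.001, 0.0007, 0.0258, -0.0004, 6]]
```

Call:
play_rows --targets '[[[0,0,0,0,0.0005,0,6],[0,0,0,0,0.002,0,6],[0,0,0,0,0.0066,0,6],[0,0,0,0,0.0144,0,6],[0,0,0,0.0005,0.0258,0,6]]]'

```text
t: 12.25
eef_pos: [0.503, 0.1805, 0.2862]
tool_rot: [[0.01, 1.0, 0.0], [1.0, -0.01, -0.0], [-0.0, 0.0, -1.0]]
force: [-0.1, -0.8, -4.7]
finger_gap: 0.119
```

```bash
python3 -c "
from h import *
seg((.495,.1805,.305),(.570,.1812,.305),5,20,-.01)"
```

```text
t 12.25 grasp [0.5029 0.1805 0.3049] yaw -0.010 F [-0.08 -0.78 -4.66] gap 0.119 q [ 0.2  -0.03  1.69 -0.    1.48  0.21]
[[0.0, 0.001, -0.001, 0.0006, 0.0143, -0.0004, 6], [0.0, 0.001, -0.001, 0.0009, 0.0323, -0.0004, 6], [0.0, 0.001, -0.001, 0.0013, 0.0528, -0.0004, 6], [0.0, 0.001, -0.001, 0.0018, 0.0752, -0.0004, 6], [0.0, 0.001, -0.001, 0.0022, 0.0985, -0.0004, 6]]
```

Call:
play_rows --targets '[[[0,0,0,0.0006,0.0143,0,6],[0,0,0,0.001,0.0323,0,6],[0,0,0,0.0013,0.0528,0,6],[0,0,0,0.0018,0.075,0,6],[0,0,0,0.0022,0.0985,0,6]]]'

```text
t: 12.75
eef_pos: [0.5332, 0.1809, 0.2861]
tool_rot: [[0.01, 1.0, 0.0], [1.0, -0.01, -0.0], [-0.0, 0.0, -1.0]]
force: [-0.1, -0.6, -4.8]
finger_gap: 0.116
```

```bash
python3 -c "
from h import *
seg((.495,.1805,.305),(.570,.1812,.305),10,20,-.01)"
```

```text
t 12.75 grasp [0.5332 0.1809 0.3048] yaw -0.010 F [-0.09 -0.64 -4.81] gap 0.116 q [ 0.19  0.04  1.62 -0.    1.48  0.2 ]
[[0.0, 0.001, -0.001, 0.0004, 0.0211, -0.0006, 6], [0.0, 0.001, -0.001, 0.0009, 0.0434, -0.0006, 6], [0.0, 0.001, -0.001, 0.0013, 0.064, -0.0006, 6], [0.0, 0.001, -0.001, 0.0016, 0.082, -0.0006, 6], [0.0, 0.001, -0.001, 0.0019, 0.0969, -0.0006, 6]]
```

Call:
play_rows --targets '[[[0,0,0,0.0004,0.021,0,6],[0,0,0,0.0009,0.0434,0,6],[0,0,0,0.0013,0.064,0,6],[0,0,0,0.0016,0.082,0,6],[0,0,0,0.0019,0.097,0,6]]]'

```text
t: 13.25
eef_pos: [0.5627, 0.1811, 0.286]
tool_rot: [[0.01, 1.0, -0.0], [1.0, -0.01, -0.001], [-0.001, -0.0, -1.0]]
force: [-0.1, -0.6, -5.0]
finger_gap: 0.114
```

```bash
python3 -c "
from h import *
seg((.495,.1805,.305),(.570,.1812,.305),15,20,-.01)"
```

```text
t 13.25 grasp [0.5627 0.1811 0.3047] yaw -0.010 F [-0.08 -0.59 -4.97] gap 0.114 q [ 0.18  0.11  1.55 -0.    1.48  0.19]
[[-0.0, 0.001, -0.001, 0.0003, 0.0098, -0.001, 6], [-0.0, 0.001, -0.001, 0.0005, 0.0176, -0.001, 6], [-0.0, 0.001, -0.001, 0.0006, 0.0221, -0.001, 6], [-0.0, 0.001, -0.001, 0.0006, 0.024, -0.001, 6], [-0.0, 0.001, -0.001, 0.0006, 0.0242, -0.001, 6]]
```

Call:
play_rows --targets '[[[0,0,0,0.0003,0.01,0,6],[0,0,0,0.0005,0.0176,0,6],[0,0,0,0.0006,0.022,0,6],[0,0,0,0.0006,0.024,0,6],[0,0,0,0.0006,0.0242,0,6]]]'

```text
t: 13.75
eef_pos: [0.57, 0.1812, 0.2861]
tool_rot: [[0.01, 1.0, -0.0], [1.0, -0.01, -0.001], [-0.001, -0.0, -1.0]]
force: [0.3, -0.4, -4.0]
finger_gap: 0.114
```

```bash
python3 -c "
from h import *
st()
F=[]
for n in ('side','wrist'):
    im=viewer.grab_frame(n);F.append(sensors.state()['force']); cv2.imwrite(f'pics/{n}8.png',im[:,:,::-1])
    if n=='side': cv2.imwrite('pics/side8c.png',cv2.resize(im[120:280,200:360],None,fx=4,fy=3.7,interpolation=2)[:,:,::-1])
print(np.mean(F,0));st()"
```

```text
t 13.75 grasp [0.57   0.1812 0.3048] yaw -0.010 F [ 0.25 -0.44 -3.96] gap 0.114 q [ 0.18  0.13  1.53 -0.    1.48  0.19]
[-0.54906851  0.33897346 -4.71634624]
t 13.85 grasp [0.5699 0.1812 0.3048] yaw -0.010 F [-0.93 -0.45 -4.56] gap 0.113 q [ 0.18  0.13  1.53 -0.    1.48  0.19]
```

View pics/side8c.png

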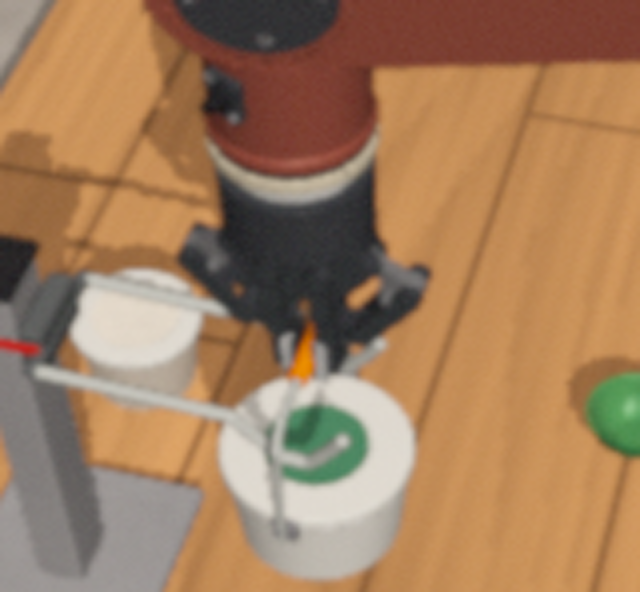

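View pics/wrist8.png

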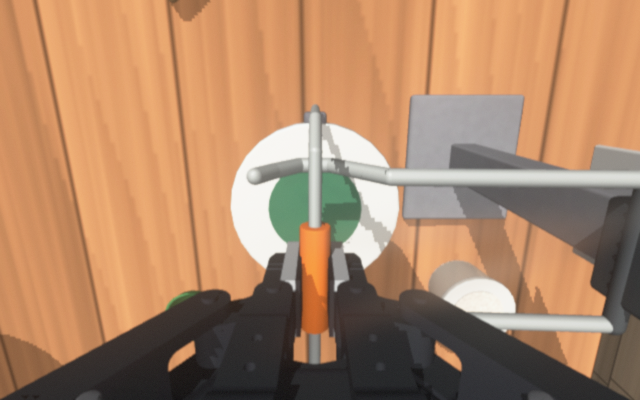

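The wire sits midway between the tip (255,176) and the rear rise (390,178), so the crown is over the seat. Hanging load is about 4.7 N, so I expect roughly 29 mm of sink. Lowering to just above contact.

Call:
play_rows --targets '[[[0,0,0,0,0,0.002,6],[0,0,0,0,0,0.01,6],[0,0,0,0,0,0.024,6],[0,0,0,0,0,0.042,6],[0,0,0,0,0,0.062,6]]]'

```text
t: 14.35
eef_pos: [0.5698, 0.1812, 0.2669]
tool_rot: [[0.01, 1.0, -0.0], [1.0, -0.01, -0.001], [-0.001, -0.0, -1.0]]
force: [0.1, 0.4, -4.9]
finger_gap: 0.12
```

```bash
python3 -c "
from h import *
go((.57,.1812,.262),-.01);st()"
```

```text
full [-0.     0.001 -0.   ] [-0.      0.0007  0.0785]
t 14.35 grasp [0.5698 0.1812 0.2856] yaw -0.010 F [ 0.13  0.43 -4.95] gap 0.120 q [ 0.18  0.14  1.56 -0.    1.45  0.19]
```

Call:
play_rows --targets '[[[0,0,0,0,0.0006,0.018,6],[0,0,0,0,0.0006,0.036,6],[0,0,0,0,0.0006,0.052,6],[0,0,0,0,0.0006,0.066,6],[0,0,0,0,0.0006,0.076,6]]]'

```text
t: 14.85
eef_pos: [0.5699, 0.1812, 0.2436]
tool_rot: [[0.01, 1.0, -0.001], [1.0, -0.01, -0.001], [-0.001, -0.001, -1.0]]
force: [0.3, 0.3, -5.3]
finger_gap: 0.116
```

Call:
play_rows --targets '[[[0,0,0,0,0,0.007,6],[0,0,0,0,0,0.013,6],[0,0,0,0,0,0.018,6],[0,0,0,0,0,0.023,6],[0,0,0,0,0,0.028,6]]]'

```text
t: 15.35
eef_pos: [0.57, 0.1812, 0.2352]
tool_rot: [[0.01, 1.0, -0.0], [1.0, -0.01, -0.001], [-0.001, -0.0, -1.0]]
force: [-0.9, -0.6, -4.4]
finger_gap: 0.117
```

```bash
python3 -c "
from h import *
st();im=viewer.grab_frame('side');cv2.imwrite('pics/side9c.png',cv2.resize(im[140:280,200:340],None,fx=4,fy=4,interpolation=2)[:,:,::-1]);st()"
```

```text
t 15.35 grasp [0.57   0.1812 0.2539] yaw -0.010 F [-0.93 -0.58 -4.4 ] gap 0.117 q [ 0.18  0.15  1.59 -0.    1.39  0.19]
t 15.40 grasp [0.5698 0.1812 0.2535] yaw -0.010 F [-0.38 -0.81 -5.02] gap 0.112 q [ 0.18  0.15  1.6  -0.    1.39  0.19]
```

View pics/side9c.png

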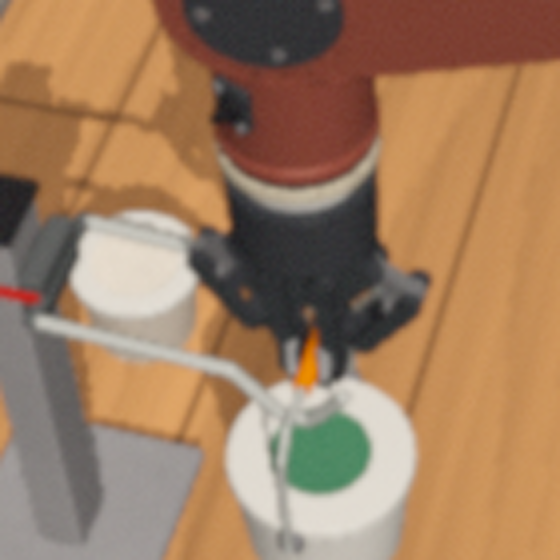

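Call:
play_rows --targets '[[[0,0,0,0,0,0.004,6],[0,0,0,0,0,0.008,6],[0,0,0,0,0,0.012,6],[0,0,0,0,0,0.016,6],[0,0,0,0,0,0.02,6]]]'

```text
t: 15.9
eef_pos: [0.5699, 0.1812, 0.229]
tool_rot: [[0.01, 1.0, -0.0], [1.0, -0.01, -0.001], [-0.001, -0.0, -1.0]]
force: [0.3, -0.3, -2.5]
finger_gap: 0.117
```

Call:
play_rows --targets '[[[0,0,0,0,0,0.006,6],[0,0,0,0,0,0.01,6],[0,0,0,0,0,0.014,6],[0,0,0,0,0,0.018,6],[0,0,0,0,0,0.022,6]]]'

```text
t: 16.4
eef_pos: [0.57, 0.1812, 0.2224]
tool_rot: [[0.01, 1.0, -0.0], [1.0, -0.01, -0.001], [-0.001, -0.0, -1.0]]
force: [-0.3, -0.5, -2.8]
finger_gap: 0.114
```

```bash
python3 -c "
from h import *
go((.57,.1812,.223),-.01);st()"
```

```text
full [-0.     0.001 -0.001] [0.0001 0.0002 0.0603]
t 16.40 grasp [0.57   0.1812 0.2411] yaw -0.010 F [-0.35 -0.49 -2.78] gap 0.114 q [ 0.18  0.16  1.61 -0.    1.37  0.19]
```

Call:
play_rows --targets '[[[0,0,0,0,0,0.006,6],[0,0,0,0,0,0.01,6],[0,0,0,0,0,0.014,6],[0,0,0,0,0,0.018,6],[0,0,0,0,0,0.022,6]]]'

```text
t: 16.9
eef_pos: [0.57, 0.1812, 0.2158]
tool_rot: [[0.01, 1.0, -0.0], [1.0, -0.01, -0.001], [-0.001, -0.0, -1.0]]
force: [-0.6, 0.8, -0.5]
finger_gap: 0.115
```

Call:
play_rows --targets '[[[0,0,0,0,0,0.004,6],[0,0,0,0,0,0.007,6],[0,0,0,0,0,0.01,6],[0,0,0,0,0,0.013,6],[0,0,0,0,0,0.015,6]]]'

```text
t: 17.4
eef_pos: [0.57, 0.1811, 0.2113]
tool_rot: [[0.01, 1.0, -0.0], [1.0, -0.01, -0.001], [-0.001, -0.0, -1.0]]
force: [-1.1, -0.8, -1.3]
finger_gap: 0.115
```

Call:
play_rows --targets '[[[0,0,0,0,0,0.002,6],[0,0,0,0,0,0.004,6],[0,0,0,0,0,0.004,6],[0,0,0,0,0,0.004,6],[0,0,0,0,0,0.004,6]]]'

```text
t: 17.9
eef_pos: [0.57, 0.1812, 0.2102]
tool_rot: [[0.01, 1.0, -0.0], [1.0, -0.01, -0.0], [-0.0, -0.0, -1.0]]
force: [-0.7, -0.1, 0.1]
finger_gap: 0.114
```

```bash
python3 -c "
from h import *
st();im=viewer.grab_frame('side');st();cv2.imwrite('pics/s10.png',cv2.resize(im[140:280,200:340],None,fx=4,fy=4,interpolation=2)[:,:,::-1])
im=viewer.grab_frame('wrist');st();cv2.imwrite('pics/w10.png',im[:,:,::-1])
im=viewer.grab_frame('wrist');st()"
```

```text
t 17.90 grasp [0.57   0.1812 0.2289] yaw -0.010 F [-0.69 -0.12  0.12] gap 0.114 q [ 0.18  0.17  1.62 -0.    1.35  0.19]
t 17.95 grasp [0.57   0.1812 0.2288] yaw -0.010 F [-1.88 -0.3  -0.19] gap 0.119 q [ 0.18  0.17  1.62 -0.    1.35  0.19]
t 18.00 grasp [0.57   0.1812 0.2289] yaw -0.010 F [-1.59 -0.52 -1.05] gap 0.110 q [ 0.18  0.17  1.62 -0.    1.35  0.19]
t 18.05 grasp [0.57   0.1812 0.2289] yaw -0.010 F [-0.73 -0.97 -1.07] gap 0.115 q [ 0.18  0.17  1.62 -0.    1.35  0.19]
```

View pics/s10.png

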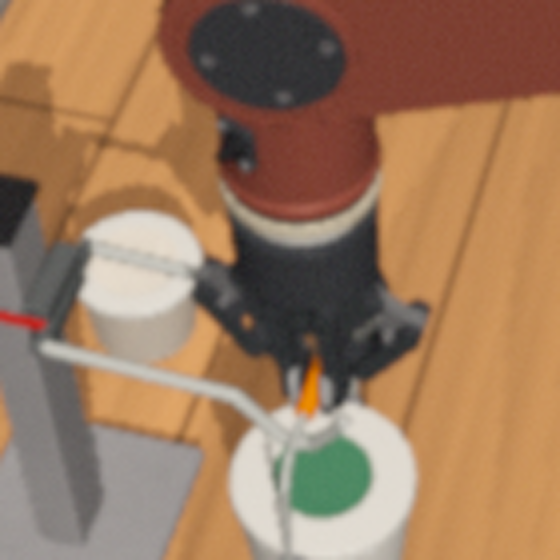

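View pics/w10.png

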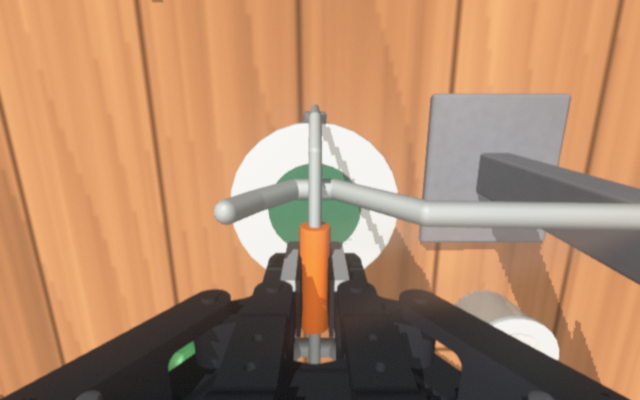

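The scale now carries nearly everything (tips and rear rise at (225,211) and (425,211), wire centred at 315). The force reading is noisy, so I ease down a little more and average it.

Call:
play_rows --targets '[[[0,0,0,0,0,0.002,6],[0,0,0,0,0,0.004,6],[0,0,0,0,0,0.007,6],[0,0,0,0,0,0.01,6],[0,0,0,0,0,0.01,6]]]'

```text
t: 18.55
eef_pos: [0.57, 0.1812, 0.207]
tool_rot: [[0.01, 1.0, -0.0], [1.0, -0.01, -0.0], [-0.0, -0.0, -1.0]]
force: [-1.8, 0.2, -0.2]
finger_gap: 0.113
```

```bash
cat >> h.py <<'E'
def favg(n=20):
    F=[]
    for i in range(n): viewer.grab_frame('top'); F.append(sensors.state()['force'])
    F=np.array(F); print('mean',F.mean(0).round(2),'sem',(F.std(0)/n**.5).round(2)); st()
E
python3 -c "
from h import *
favg()"
```

```text
mean [-1.42 -0.18 -0.17] sem [0.07 0.1  0.09]
t 19.55 grasp [0.57   0.1812 0.2259] yaw -0.010 F [-1.89 -0.3  -0.65] gap 0.118 q [ 0.18  0.17  1.63 -0.    1.34  0.19]
```

Call:
play_rows --targets '[[[0,0,0,0,-0.001,0,6],[0,0,0,0,-0.003,0,6],[0,0,0,0,-0.005,0,6],[0,0,0,0,-0.006,0,6],[0,0,0,0,-0.006,0,6]]]'

```text
t: 20.05
eef_pos: [0.5686, 0.1812, 0.2074]
tool_rot: [[0.01, 1.0, 0.001], [1.0, -0.01, -0.0], [-0.0, 0.001, -1.0]]
force: [3.1, -0.3, -0.7]
finger_gap: 0.116
```

```bash
python3 -c "
from h import *
favg()"
```

```text
mean [ 2.8  -0.05 -0.23] sem [0.1  0.12 0.1 ]
t 21.05 grasp [0.5682 0.1812 0.2258] yaw -0.010 F [ 2.92 -0.04 -0.76] gap 0.114 q [ 0.18  0.17  1.63 -0.    1.34  0.19]
```

Call:
play_rows --targets '[[[0,0,0,0,0.001,0.001,6],[0,0,0,0,0.002,0.002,6],[0,0,0,0,0.003,0.003,6],[0,0,0,0,0.004,0.004,6],[0,0,0,0,0.004,0.004,6]]]'

```text
t: 21.55
eef_pos: [0.5685, 0.1812, 0.2054]
tool_rot: [[0.01, 1.0, -0.002], [1.0, -0.01, -0.001], [-0.001, -0.002, -1.0]]
force: [-2.2, -0.3, -0.2]
finger_gap: 0.119
```

```bash
python3 -c "
from h import *
favg()"
```

```text
mean [-2.69  0.01  0.02] sem [0.1  0.11 0.12]
t 22.55 grasp [0.5694 0.1812 0.2246] yaw -0.010 F [-2.29  0.67  0.29] gap 0.117 q [ 0.18  0.17  1.63 -0.    1.34  0.19]
```

Call:
play_rows --targets '[[[0,0,0,0,-0.0005,0.0005,6],[0,0,0,0,-0.001,0.001,6],[0,0,0,0,-0.0015,0.0015,6],[0,0,0,0,-0.002,0.002,6],[0,0,0,0,-0.002,0.002,6]]]'

```text
t: 23.05
eef_pos: [0.5692, 0.1812, 0.2056]
tool_rot: [[0.01, 1.0, 0.001], [1.0, -0.01, -0.0], [-0.0, 0.001, -1.0]]
force: [-0.0, 0.9, 0.5]
finger_gap: 0.115
```

```bash
python3 -c "
from h import *
favg()"
```

```text
mean [1.79 0.32 0.19] sem [0.18 0.12 0.12]
t 24.05 grasp [0.569  0.1812 0.2242] yaw -0.010 F [ 3.1   0.99 -0.79] gap 0.114 q [ 0.18  0.17  1.63 -0.    1.34  0.19]
```

Fz is now about 0.2 N, which matches the unloaded bias, so the scale carries everything. A tiny x nudge to drop the sideways load, then open.

Call:
play_rows --targets '[[[0,0,0,0,0.001,0,6],[0,0,0,0,0.001,0,6],[0,0,0,0,0.001,0,12],[0,0,0,0,0.001,0,14],[0,0,0,0,0.001,0,18]]]'

```text
t: 24.55
eef_pos: [0.5689, 0.1812, 0.2052]
tool_rot: [[0.01, 1.0, -0.001], [1.0, -0.01, -0.001], [-0.001, -0.001, -1.0]]
force: [0.4, -0.2, 0.1]
finger_gap: 0.209
```

```bash
python3 -c "
from h import *
st();im=viewer.grab_frame('side');st();cv2.imwrite('pics/s11.png',cv2.resize(im[140:280,200:340],None,fx=4,fy=4,interpolation=2)[:,:,::-1])
im=viewer.grab_frame('wrist');st();cv2.imwrite('pics/w11.png',im[:,:,::-1])"
```

```text
t 24.55 grasp [0.5689 0.1812 0.2239] yaw -0.010 F [ 0.39 -0.16  0.14] gap 0.209 q [ 0.18  0.17  1.63 -0.    1.34  0.19]
t 24.60 grasp [0.5689 0.1812 0.2239] yaw -0.010 F [ 0.14 -0.29  0.01] gap 0.209 q [ 0.18  0.17  1.63 -0.    1.34  0.19]
t 24.65 grasp [0.569  0.1812 0.2239] yaw -0.010 F [0.01 0.36 0.61] gap 0.214 q [ 0.18  0.17  1.63 -0.    1.34  0.19]
```

View pics/s11.png

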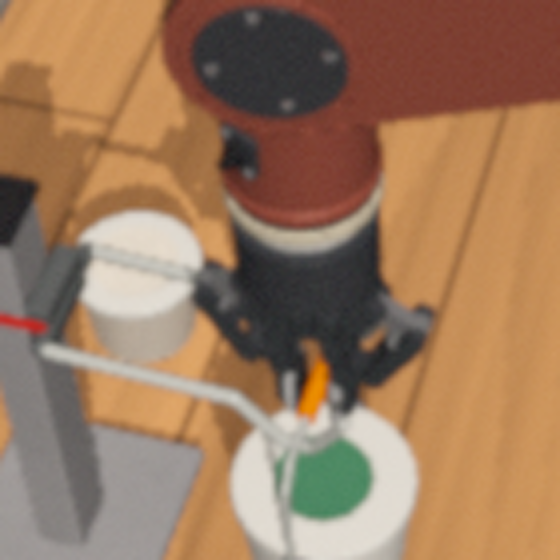

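View pics/w11.png

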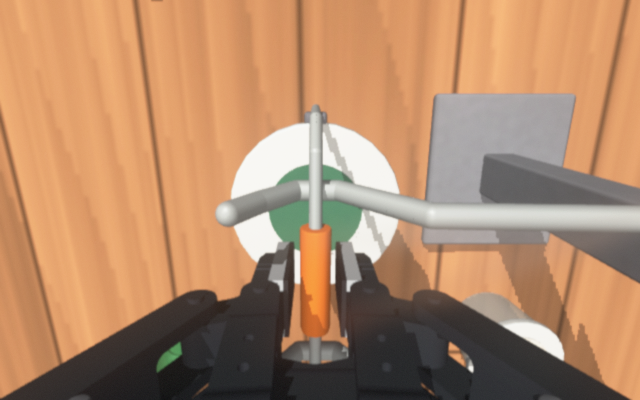

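Released, and the hook did not move (rear rise still about 211-213). I open a little more and rise straight up.

Call:
play_rows --targets '[[[0,0,0,0,0,0,26],[0,0,0,0,0,0,32],[0,0,0,0,0,0,32],[0,0,0,0,0,-0.01,32],[0,0,0,0,0,-0.03,32]]]'

```text
t: 25.15
eef_pos: [0.5687, 0.1811, 0.2141]
tool_rot: [[0.01, 1.0, -0.001], [1.0, -0.01, -0.001], [-0.001, -0.001, -1.0]]
force: [-0.2, -0.0, -0.2]
finger_gap: 0.376
```

Call:
play_rows --targets '[[[0,0,0,0,0,-0.04,32],[0,0,0,0,0,-0.09,32],[0,0,0,0,0,-0.15,32],[0,0,0,0,0,-0.22,32],[0,0,0,0,0,-0.29,32]]]'

```text
t: 25.65
eef_pos: [0.569, 0.1812, 0.3035]
tool_rot: [[0.01, 1.0, 0.0], [1.0, -0.01, -0.0], [-0.0, 0.0, -1.0]]
force: [-0.4, 0.0, -0.7]
finger_gap: 0.373
```

Call:
play_rows --targets '[[[0,0,0,0,0,-0.08,32],[0,0,0,0,0,-0.16,32],[0,0,0,0,0,-0.2,32],[0,0,0,0,0,-0.2,32],[0,0,0,0,0,-0.2,32]]]'

```text
t: 26.15
eef_pos: [0.5689, 0.1812, 0.3631]
tool_rot: [[0.01, 1.0, -0.0], [1.0, -0.01, -0.001], [-0.001, -0.0, -1.0]]
force: [-0.4, 0.1, 0.4]
finger_gap: 0.378
```

```bash
python3 -c "
from h import *
st();im=viewer.grab_frame('side');cv2.imwrite('pics/s12.png',im[:,:,::-1])
im=viewer.grab_frame('wrist');cv2.imwrite('pics/w12.png',im[:,:,::-1])
print(blobs(im,(60,80,40),(95,255,255),(40,60,600,400),200))
for i in range(6): im=viewer.grab_frame('wrist')
print(blobs(im,(60,80,40),(95,255,255),(40,60,600,400),200))
im=viewer.grab_frame('top');cv2.imwrite('pics/t12.png',im[:,:,::-1])
st()"
```

```text
t 26.15 grasp [0.5689 0.1812 0.3818] yaw -0.010 F [-0.42  0.08  0.45] gap 0.378 q [ 0.18  0.1   1.42 -0.    1.62  0.19]
[]
[]
t 26.60 grasp [0.5689 0.1813 0.3818] yaw -0.010 F [ 0.09  0.57 -0.67] gap 0.379 q [ 0.18  0.1   1.41 -0.    1.62  0.19]
```

View pics/s12.png

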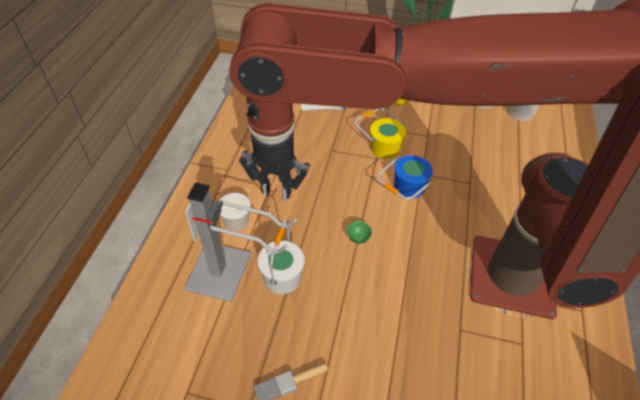

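View pics/w12.png

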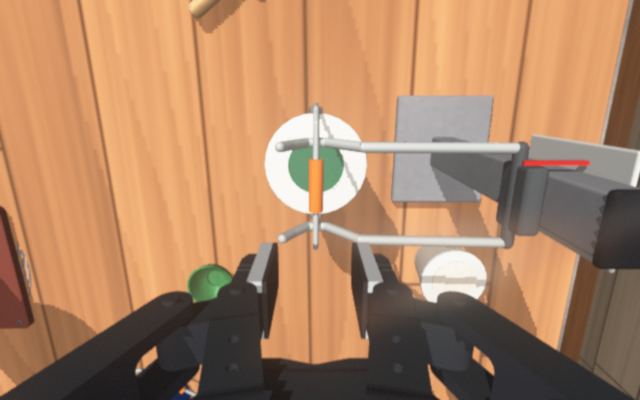

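View pics/t12.png

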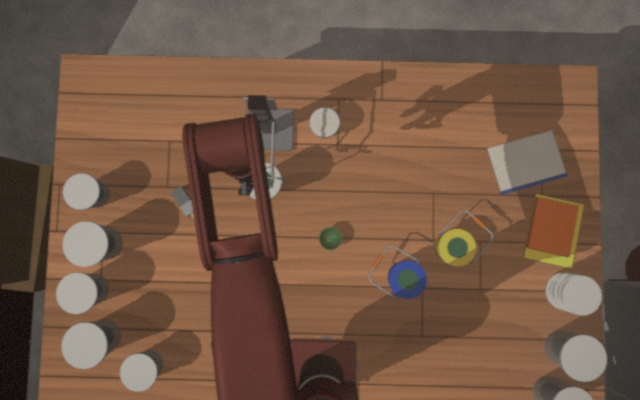

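The pail hangs level on both prongs, with the bail upright at (315,185) in the wrist view. The tub (324,122), dish (331,238) and brush are where they were. A quick stillness check, then I hand in.

```bash
python3 - <<'E'
from h import *
a=[viewer.grab_frame('wrist')]
for i in range(8): a.append(viewer.grab_frame('wrist'))
r=lambda im:cv2.cvtColor(im[90:260,250:400],cv2.COLOR_RGB2GRAY).astype(np.float32)
for i in(2,4,6,8): print(np.round(cv2.phaseCorrelate(r(a[0]),r(a[i])),3).tolist() if False else cv2.phaseCorrelate(r(a[0]),r(a[i])))
t0=cv2.imread('pics/top0.png')[:,:,::-1]; t1=cv2.imread('pics/t12.png')[:,:,::-1]
for t in(t0,t1): print('dish',max(blobs(t,(50,60,20),(95,255,255),(315,222,347,254))),'tub',max(blobs(t,(0,0,120),(180,60,255),(305,103,345,142))))
s0=cv2.imread('pics/side0.png')[:,:,::-1]; s1=cv2.imread('pics/s12.png')[:,:,::-1]
print('brush diff',np.abs(s0[355:400,245:335].astype(int)-s1[355:400,245:335]).mean())
robot.close_job(); print(sensors.state()['t'])
E
```

```text
((-0.1415986978288828, -0.03977907167943329), 1.0089336306254069)
((-0.2346609262778543, -0.06683426742263521), 1.0058439893369322)
((-0.21991263087871005, -0.06775289712312826), 1.0136706616436995)
((-0.2320039214855143, -0.08684172338246299), 1.008917934982865)
dish (78, [332.4, 236.6], [327, 231, 13, 11]) tub (667, [323.6, 121.9], [310, 107, 30, 31])
dish (95, [332.1, 236.3], [326, 230, 12, 12]) tub (714, [324.2, 122.0], [310, 108, 30, 30])
brush diff 5.558024691358025
the job is handed in; nothing more can be done
the job is handed in; nothing more can be done
```

The white pail now hangs free by its bail on both prongs of the spring scale, and the job is handed in at about 27 s of the 72 s allowed.

- **Lifting the bail:** I gripped the orange sleeve and swung the bail upright about its hinge. The pail stayed standing and its lid disc shifted no more than about 1 mm. Twice during the swing the hand briefly carried 3 to 5 N up or down, and I corrected it.
- **Carrying and hanging:** I carried the pail level in one smooth move (about 4.7 N in the hand), entered over the hook tips from the front, and lowered it slowly. The averaged vertical force was about +0.2 N when I opened the fingers, roughly the empty-hand reading.
- **Sideways force:** While seated, the wire dragged sideways on the prongs, with up to about 2.8 N in the hand. I nudged it back by fractions of a millimetre; it was still reading about +1.8 N on average before the last nudge, which I did not average again before opening.

**Last checks:**
- The hook showed no visible jump on release.
- Over 0.4 s the image of the pail shifted about 0.2 px and was settling, so it was nearly but not perfectly still.
- The dish and tub are within about 0.6 px of where they started.
- The brush looks unmoved in the side view, though that comparison was only rough.
- The gripper is clear above, touching nothing.

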